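# Sort stamping bars by length into two spring racks

### The job

Sort the three loose steel stamping bars by length into the two racks: long bars go in the rack with the longer lanes, short bars in the one with the shorter lanes, one bar to a free lane; the lanes are clamped a little forward or back in their boards, so feel for the plunger. Load each gently, like a battery: near end tilted in under the hood to press the sprung plunger back without ramming it, then far end down behind the end stop, so that it lies level on the lane floor, clamped between plunger and stop. Leave the long bar that is already loaded in its lane, and do not disturb the beeswax, the tape roll or the thread spool.

Things in the scene. Friction and masses are not known exactly. Their poses are not given: they have to be found in the camera images.
- long_rack: fixed wooden board 212 x 134 x 12 mm with two lanes for 130 mm long bars. Origin: centre of its underside on the table; x along the lanes from the sprung plungers (-x, robot side) to the end stops (+x), z up. Lane 1: y = +32, lane 2: -32 mm. Each lane is an insert clamped as a whole up to 8 mm either way along x off its nominal place: find it by touch.
- short_rack: fixed wooden board 192 x 134 x 12 mm with two lanes for 110 mm short bars. Origin: centre of its underside on the table; x along the lanes from the sprung plungers (-x, robot side) to the end stops (+x), z up. Lane 1: y = +32, lane 2: -32 mm. Each lane is an insert clamped as a whole up to 8 mm either way along x off its nominal place: find it by touch.
- long_rack_lane1 (a point): NOMINAL centre (up to 8 mm off along x) of a loaded bar in lane 1 of the long rack, 35 mm above the table; axes as the rack's. Heights over the table: lane floor 26 mm (saddles under the bar's ends; board top 12 between); end stop face at x = +65, 12 mm thick, top 38; flared side guides 23 mm apart, back to x = +41, top 43.
- long_rack_hood1 (a point): NOMINAL edge (up to 8 mm off along x) of the hood over lane 1 of the long rack, on its underside, 52 mm above the table (top 56). It runs from here to -x with cheeks 23 mm apart (33 outside). Under it the plunger, a brass plate 19 wide x 23 high, has its face at x = -2 when free; it yields 14 mm to -x, from 4 N to 10 N; a loaded bar presses it 6 mm, to x = -8.
- long_rack_lane2 (a point): NOMINAL centre (up to 8 mm off along x) of a loaded bar in lane 2 of the long rack, 35 mm above the table; axes as the rack's. Heights over the table: lane floor 26 mm (saddles under the bar's ends; board top 12 between); end stop face at x = +65, 12 mm thick, top 38; flared side guides 23 mm apart, back to x = +41, top 43.
- long_rack_hood2 (a point): NOMINAL edge (up to 8 mm off along x) of the hood over lane 2 of the long rack, on its underside, 52 mm above the table (top 56). It runs from here to -x with cheeks 23 mm apart (33 outside). Under it the plunger, a brass plate 19 wide x 23 high, has its face at x = -2 when free; it yields 14 mm to -x, from 4 N to 10 N; a loaded bar presses it 6 mm, to x = -8.
- short_rack_lane1 (a point): NOMINAL centre (up to 8 mm off along x) of a loaded bar in lane 1 of the short rack, 35 mm above the table; axes as the rack's. Heights over the table: lane floor 26 mm (saddles under the bar's ends; board top 12 between); end stop face at x = +55, 12 mm thick, top 38; flared side guides 23 mm apart, back to x = +31, top 43.
- short_rack_hood1 (a point): NOMINAL edge (up to 8 mm off along x) of the hood over lane 1 of the short rack, on its underside, 52 mm above the table (top 56). It runs from here to -x with cheeks 23 mm apart (33 outside). Under it the plunger, a brass plate 19 wide x 23 high, has its face at x = -2 when free; it yields 14 mm to -x, from 4 N to 10 N; a loaded bar presses it 6 mm, to x = -8.
- short_rack_lane2 (a point): NOMINAL centre (up to 8 mm off along x) of a loaded bar in lane 2 of the short rack, 35 mm above the table; axes as the rack's. Heights over the table: lane floor 26 mm (saddles under the bar's ends; board top 12 between); end stop face at x = +55, 12 mm thick, top 38; flared side guides 23 mm apart, back to x = +31, top 43.
- short_rack_hood2 (a point): NOMINAL edge (up to 8 mm off along x) of the hood over lane 2 of the short rack, on its underside, 52 mm above the table (top 56). It runs from here to -x with cheeks 23 mm apart (33 outside). Under it the plunger, a brass plate 19 wide x 23 high, has its face at x = -2 when free; it yields 14 mm to -x, from 4 N to 10 N; a loaded bar presses it 6 mm, to x = -8.
- long_bar_1: plain square steel stamping bar 18 x 18 x 130 mm, both ends alike, with thin dark grooves near its ends; about 0.2 kg. Origin: centre of the bar; x along its length. It is already loaded in lane 1 of the long rack and stays there.
- long_bar_2: plain square steel stamping bar 18 x 18 x 130 mm, both ends alike, with thin dark grooves near its ends; about 0.2 kg. Origin: centre of the bar; x along its length. Starts loose on the table.
- short_bar_1: plain square steel stamping bar 18 x 18 x 110 mm, both ends alike, with thin dark grooves near its ends; about 0.2 kg. Origin: centre of the bar; x along its length. Starts loose on the table.
- short_bar_2: plain square steel stamping bar 18 x 18 x 110 mm, both ends alike, with thin dark grooves near its ends; about 0.2 kg. Origin: centre of the bar; x along its length. Starts loose on the table.
- beeswax: bystander: round yellow cake of beeswax 55 x 55 x 21 mm, loose; origin at the centre of its underside.
- masking_tape: bystander: roll of masking tape 106 mm across, 25 mm high, loose; origin at the centre of its underside.
- spool_rust: bystander: white spool of rust thread 42 mm high, standing loose; origin on its underside.
Things that resemble listed ones, but are neither listed nor needed, are in the scene too. Leave any orange look-alike of the short_bar_2 alone.

How it is judged:
By the outcome, as a careful person would: the job done as asked, in the order asked, and still so for the second after the job is handed in, with the robot touching nothing.
It also fails if it takes over 72 s, if anything falls off the work surface, if the arm or the gripper's body presses on something with over 40 N, if the wrist force passes 120 N, or if a joint passes its speed limit or range.

### The arm

A 6-joint arm with a two-finger parallel gripper is mounted at the origin on a cart in front of the work surface, level with it; the furniture and walls round the work are solid. World frame = base frame: x ahead of the robot, y to its left, z up, the work surface at z = 0. Lengths are in m, angles in rad, forces in N, time in s.
With the tool pointing down it reaches from about 0.425 to 0.95 m from the base axis. Payload 14.7 kg.
Tool frame: the origin (TCP) lies midway between the tips of the shut fingers; the grasp point (between the pads) lies 19 mm behind it (ctrl.pinch_z is the z of the grasp point in the tool frame, in m); z points along the fingers, y is the direction in which the jaws open and shut (so a half turn about z gives the same grasp; the last joint's range is limited). The gripper opens to 85 mm and grips with 20 to 120 N. Pads are 22 mm wide; open, the fingers measure 114 mm over their backs; the gripper's body (76 mm by 85 mm) begins 54 mm behind the grasp point. The pads swing forward as they close: fully open they stand 13 mm farther back than shut.
Start: joints at [-1.17, 0.48, 1.596, -0, 1.065, -0.047], TCP at [0.281, -0.586, 0.231] pointing down, gripper open.
Joint ranges: [-2.75, 2.75], [-0.82, 2.05], [0.23, 2.67], [-1.56, 4.7], [0.09, 2.69], [-2.92, 2.92]. Speed limits (rad/s): [1.89, 1.89, 2.39, 3.01, 3.01, 3.01].

### API

Orientations are given as a rotation vector (axis times angle).
In Python, from cell import ctrl gives the robot as it stands.
- The arm moves only by the tool move_arm, never from a script. Its argument "deltas" is one flat list of numbers, 4 for each row, row after row: the shift along the tool's x, y, z in mm, then the turn about the tool's z in degrees. A call has exactly 5 rows; each row shifts and turns the commanded pose from where the row before left it, along the tool's axes as they then stand; what a row does not reach is not made up. A row lasts 1/12 s, in which the tool goes at most 41.7 mm and 7.16 degrees, less where a joint would pass 70% of its speed; a pose out of reach is approached as far as the arm can. A call is refused whole if a number of a shift passes 41.7 or a number of a turn 7.16, either way. A call with a gripper value outside its range is refused whole. "jaw" is the opening, from 0 (shut) to 1 (fully open), set as the call begins (left out, the last holds). The fingers move at their own pace and stop on an object; "squeeze" is the grip in N (left out, the last holds). Time passes only in rows, so rows that do not move let the fingers close, or fill a call up. It gives the time, the measured TCP pose, the force and the opening at its end, in the units of the state.
- ctrl.get_state(): the state, without advancing time (a new reading comes with each control period).
- ctrl.read_camera(name): name is "side" or "top"; returns a dict with "frame" (400x640x3 uint8, red, green, blue), "camera_matrix" (3x3 intrinsics, pixels), "pose" (4x4, takes a point from camera to world coordinates). Camera axes: x right, y down, z forward; pixel columns grow to the right and rows downward; lengths in m; the calibration is good to about 2 mm. A picture is of the moment at which its call begins. There is no depth.
- ctrl.sign_off(): hands the job in, once; it reports no verdict.
Trained networks look in a picture, given as the dict that the camera call returned (one of the last four; its "shot" number tells which), for a name from the list of things; names that differ only in an ending like _2 or _b are one class to them, and where a whole thing is asked for, a point or a joint stands for the part that bears it (a point fixed in the world has none). Each returns a list of dicts, best first, with "p" (0 to 1); they miss things now and then, are a little off and sometimes report something else, mostly with a low value. They report only what shows in the picture. A call takes as long as a camera call. They do not tell look-alikes from the thing itself.
- ctrl.find_in(picture, label): "at" ([x, y, z] in m, in world coordinates, good to about 4 mm: the middle of the surface that is visible of it).
- ctrl.silhouettes(picture, label): "mask" (400x640 bool, what is visible of it).
- ctrl.pinpoint(picture, label): "at" ([x, y, z] in m, in world coordinates, good to about 4 mm: a listed point, or the origin of a listed thing).
The state is a dict: "t": time; "joints": joint angles; "dq": joint speeds; "joint_efforts": joint torques, N m; "tcp_pos": TCP position; "tcp_rot": TCP orientation; "ft_force": force on the tool from outside, world axes, zero at the start; "moment": the same for the moment, N m; "gripper_width": opening from 0.0 (shut) to 1.0 (fully open).
Only numpy, scipy, OpenCV 4.12 (cv2) and the standard library are available. Lean on these libraries where they do the work, as an engineer would, in place of code of your own. Each camera call takes 0.05 s, during which the arm holds its last target. There are 200 camera calls.

## Working session

There is one attempt and no reset: what is moved stays moved. The work goes in short steps, Python scripts to look and compute and a tool call to move; the robot and the scene stay as the last step left them, time stands still between calls to the robot, and variables do not carry over. Pictures are saved under pics/ and viewed, about 8 in all and at most 12, crops included, and the job is handed in when it is done.

Besides the shell and the picture viewer there is one more tool, called after ">>>" as name(argument=value, ...), one argument or row to a line, values as JSON. move_arm: Moves the arm, as the interface text tells. Its arguments: {"type":"object","properties":{"deltas":{"type":"array"},"jaw":{"type":"number"},"squeeze":{"type":"number"}},"required":["deltas"]}

```bash
ls; mkdir -p pics; python3 - <<'E'
from cell import ctrl
import cv2,numpy as np
s=ctrl.get_state();print(s['t'],s['tcp_pos'],s['tcp_rot'],s['gripper_width'],ctrl.pinch_z)
for n in['top','side']:
    p=ctrl.read_camera(n);cv2.imwrite(f'pics/{n}0.png',p['frame'][:,:,::-1])
    print(n,p['camera_matrix'].tolist(),p['pose'].round(3).tolist())
    for l in['long_rack','short_rack','long_bar_1','short_bar_1','long_rack_hood1','long_rack_hood2','short_rack_hood1','short_rack_hood2','long_rack_lane2','short_rack_lane1','short_rack_lane2','beeswax','masking_tape','spool_rust']:
        print(l,[(np.round(r['at'],3).tolist(),round(r['p'],2)) for r in ctrl.pinpoint(p,l)])
print(ctrl.get_state()['t'])
E
```

```text
pics
0.0 [ 0.28129688 -0.58551311  0.23065025] [-3.06197687e+00 -6.97264360e-01  3.41879497e-04] 1.002777152064574 -0.0187
top [[389.2209702823729, 0.0, 316.59165010415023], [0.0, 389.2209702823729, 194.9414307531491], [0.0, 0.0, 1.0]] [[-0.011, -0.991, 0.135, 0.41], [-1.0, 0.015, 0.022, -0.108], [-0.024, -0.135, -0.991, 1.235], [0.0, 0.0, 0.0, 1.0]]
long_rack [([0.594, 0.146, 0.002], 0.84)]
short_rack [([0.578, -0.112, 0.002], 0.61)]
long_bar_1 [([0.547, 0.118, 0.051], 0.74), ([0.607, 0.175, 0.036], 0.71), ([0.527, -0.361, 0.009], 0.63)]
short_bar_1 [([0.386, 0.117, 0.009], 0.75), ([0.453, 0.352, 0.006], 0.74), ([0.61, 0.348, 0.008], 0.74), ([0.377, -0.077, 0.007], 0.65), ([0.577, -0.107, 0.004], 0.19)]
long_rack_hood1 [([0.545, 0.115, 0.051], 0.94), ([0.551, 0.18, 0.051], 0.7)]
long_rack_hood2 [([0.545, 0.115, 0.051], 0.94), ([0.551, 0.18, 0.051], 0.7)]
short_rack_hood1 [([0.545, -0.138, 0.056], 0.67), ([0.536, -0.076, 0.053], 0.66), ([0.585, -0.142, 0.037], 0.31)]
short_rack_hood2 [([0.545, -0.138, 0.056], 0.67), ([0.536, -0.076, 0.053], 0.66), ([0.585, -0.142, 0.037], 0.31)]
long
[... 1317 characters left out ...]
d1 [([0.536, -0.074, 0.058], 0.76), ([0.545, -0.14, 0.046], 0.59), ([0.606, 0.346, 0.01], 0.53)]
short_rack_hood2 [([0.536, -0.074, 0.058], 0.76), ([0.545, -0.14, 0.046], 0.59), ([0.606, 0.346, 0.01], 0.53)]
long_rack_lane2 [([0.605, 0.173, 0.033], 0.66), ([0.603, 0.114, 0.034], 0.65)]
short_rack_lane1 [([0.59, -0.142, 0.031], 0.77), ([0.59, -0.079, 0.036], 0.72), ([0.526, -0.359, 0.004], 0.51)]
short_rack_lane2 [([0.59, -0.142, 0.031], 0.77), ([0.59, -0.079, 0.036], 0.72), ([0.526, -0.359, 0.004], 0.51)]
beeswax [([0.552, 0.179, 0.051], 0.57), ([0.368, 0.232, -0.0], 0.56)]
masking_tape [([0.549, -0.547, 0.0], 0.73)]
spool_rust [([0.593, 0.144, 0.001], 0.55), ([0.773, 0.095, 0.0], 0.46)]
1.5
```

View pics/top0.png

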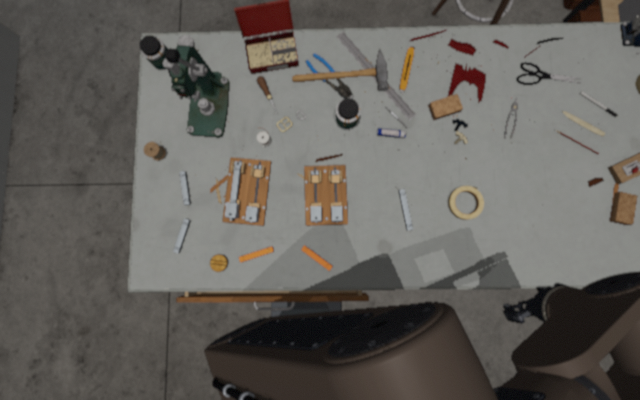

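View pics/side0.png

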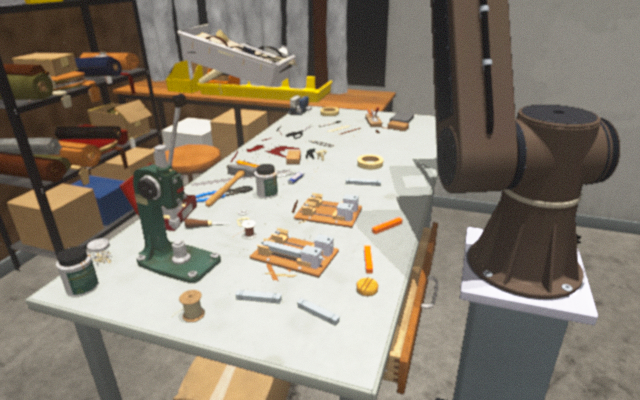

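The top view shows the steel bars at px (184,188), (182,236) (short) and (405,208) (long). The orange look-alikes are at (257,254) and (317,257), the racks at (246,190) and (326,195), and the loaded bar at (235,190). The side view agrees. Next I measure poses precisely.

```bash
cat > h.py <<'E'
from cell import ctrl
import cv2,numpy as np
def bp(p,uv,z):
    uv=np.atleast_2d(uv).astype(float);K=p['camera_matrix'];T=p['pose']
    d=np.c_[uv,np.ones(len(uv))]@np.linalg.inv(K).T@T[:3,:3].T
    o=T[:3,3];return (o+d*((z-o[2])/d[:,2])[:,None])[:,:2]
def proj(p,X):
    T=p['pose'];c=(np.atleast_2d(X)-T[:3,3])@T[:3,:3];q=c@p['camera_matrix'].T
    return q[:,:2]/q[:,2:]
def rect(p,cx,cy,w,z,s):  # metric view, s px/mm, up=+x, right=-y
    n=int(w*1000*s);g=(np.arange(n)+.5)/n*w-w/2
    X,Y=np.meshgrid(cx-g,cy-g,indexing='ij')
    uv=proj(p,np.c_[X.ravel(),Y.ravel(),np.full(X.size,z)]).reshape(n,n,2).astype(np.float32)
    return cv2.remap(p['frame'],uv[...,0],uv[...,1],cv2.INTER_CUBIC)[:,:,::-1]
E
python3 - <<'E'
from h import *
for n in['top','side']:
    p=ctrl.read_camera(n)
    for l,z in[('long_rack',.012),('short_rack',.012),('long_bar_2',.018),('short_bar_1',.018)]:
        for r in ctrl.silhouettes(p,l):
            if r['p']<.3: continue
            v,u=np.nonzero(r['mask'])
            w=bp(p,np.c_[u,v],z)
            (c,sz,a)=cv2.minAreaRect((w*1000).astype(np.float32))
            print(n,l,round(r['p'],2),np.round(c,1),np.round(sz,1),round(a,1),len(u))
    a=[rect(p,.595,.146,.26,.012,1.5),rect(p,.578,-.11,.26,.012,1.5)]
    np.save(f'{n}.npy',p['frame']);cv2.imwrite(f'pics/{n}r.png',np.hstack(a))
E
python3 -c "
import cv2,numpy as np
a=np.vstack([cv2.imread('pics/topr.png'),cv2.imread('pics/sider.png')]);a=cv2.resize(a,None,fx=.75,fy=.75);print(a.shape);cv2.imwrite('pics/r.png',a)"
```

```text
top long_rack 0.71 [594.9 142.6] [136.6 212. ] 83.8 2525
top long_bar_2 0.69 [616.7 178.4] [ 21.8 120.4] 83.5 239
top long_bar_2 0.53 [ 529.1 -358.6] [131.6  28.2] 12.1 328
top short_bar_1 0.72 [606.1 340. ] [110.6  21.6] 10.5 223
top short_bar_1 0.68 [381.8 -76.9] [108.3  19. ] 52.8 205
top short_bar_1 0.54 [395.5 110.6] [ 21.3 112.6] 18.5 235
top short_bar_1 0.49 [455.7 345.4] [ 23.8 108.4] 72.2 247
side long_rack 0.92 [591.  132.3] [194.1 222.5] 85.3 2376
side short_rack 0.67 [ 574.8 -130.7] [195.3 215.5] 1.3 1535
side long_bar_2 0.8 [624.  150.6] [ 39.4 123.7] 80.0 288
side long_bar_2 0.7 [762.2  86. ] [ 36.  104.9] 30.3 191
side long_bar_2 0.67 [ 522.6 -338.2] [128.8  52.5] 9.4 222
side short_bar_1 0.97 [450.  358.6] [ 32.1 115.3] 73.2 467
side short_bar_1 0.78 [601.6 353.8] [112.8  36. ] 9.8 450
side short_bar_1 0.74 [389.6 124.1] [ 20.8 124.6] 14.1 212
side short_bar_1 0.64 [377.8 -61.5] [124.2  38.7] 55.8 242
side short_bar_1 0.49 [ 572.5 -118.2] [195.9 221.4] 1.2 1629
(585, 585, 3)
```

View pics/r.png

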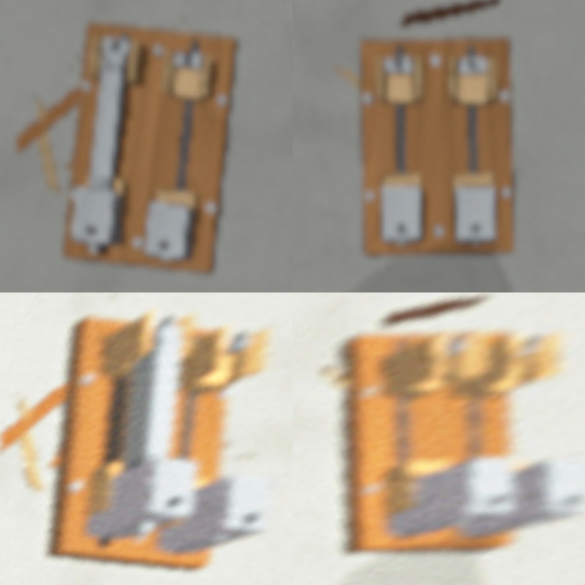

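Two panels per view: the long rack board is centred near (.594,.143) with yaw ≈ -6.3°, and the short rack near (.578,-.108) with yaw ≈ +1°. Next I refine these and write a row planner.

```bash
cat >> h.py <<'E'
def plan(x,y,z,h,step=30,turn=5):
    """rows from the present pose to TCP x,y,z (m), heading h deg of the tool x"""
    s=ctrl.get_state();R=cv2.Rodrigues(np.array(s['tcp_rot']))[0];P=np.array(s['tcp_pos'])
    h0=np.degrees(np.arctan2(R[1,0],R[0,0]));t=(h0-h+180)%360-180
    d=np.array([x,y,z])-P;n=int(np.ceil(max(np.linalg.norm(d)*1000/step,abs(t)/turn,1)));n=-(-n//5)*5
    print('t',round(s['t'],2),'pos',(P*1000).round(1),'h',round(h0,2),'tilt',np.round(R[:2,2],4),'F',np.round(s['ft_force'],1),'w',round(s['gripper_width'],3),'j',np.round(s['joints'],2))
    rows=[]
    for i in range(n):
        a=np.radians(h0-t*i/n);e=d*1000/n
        rows+=[e[0]*np.cos(a)+e[1]*np.sin(a),e[0]*np.sin(a)-e[1]*np.cos(a),-e[2],t/n]
    r=np.round(rows,1).reshape(-1,20)
    for k in r:print([float(v) for v in k])
E
python3 - <<'E'
from h import *
plan(.527,-.3595,.06,11)
p=ctrl.read_camera('top');f=p['frame']
hsv=cv2.cvtColor(f,cv2.COLOR_RGB2HSV)
# boards
for nm,c,yaw in[('long',(.594,.143),-6.3),('short',(.578,-.108),1)]:
    s=2;im=rect(p,*c,.30,.012,s);hs=cv2.cvtColor(im,cv2.COLOR_BGR2HSV)
    m=((hs[...,0]<20)&(hs[...,1]>95)).astype(np.uint8)
    m=cv2.morphologyEx(m,cv2.MORPH_OPEN,np.ones((25,25)));v,u=np.nonzero(m)
    (cc,sz,a)=cv2.minAreaRect(np.c_[u,v].astype(np.float32));n=im.shape[0]
    print(nm,'centre',c[0]-(cc[1]-n/2)/s/1000,c[1]-(cc[0]-n/2)/s/1000,np.array(sz)/s,a)
for nm,c in[('L2',(.528,-.36)),('A',(.606,.345)),('B',(.454,.35))]:
    s=2;im=rect(p,*c,.17,.018,s);g=cv2.cvtColor(im,cv2.COLOR_BGR2GRAY).astype(int)
    m=(g>np.median(g)+15).astype(np.uint8);k,lab,st,ce=cv2.connectedComponentsWithStats(m);j=1+np.argmax(st[1:,4])
    v,u=np.nonzero(lab==j);(cc,sz,a)=cv2.minAreaRect(np.c_[u,v].astype(np.float32));n=im.shape[0]
    q=np.c_[-(v-n/2),-(u-n/2)]/s;w,V=np.linalg.eigh(np.cov(q.T));e=V[:,1]*np.sign(V[0,1])
    print(nm,(np.array(c)*1000+q.mean(0)).round(1),'len',np.array(sz)/s,'head',np.degrees(np.arctan2(e[1],e[0])))
E
```

```text
t 2.0 pos [ 281.5 -585.9  231.3] h 25.66 tilt [0. 0.] F [ 0.  -0.7 -0.1] w 1.0 j [-1.17  0.48  1.6   0.    1.07 -0.05]
[21.3, -6.5, 11.4, 1.0, 21.2, -6.9, 11.4, 1.0, 21.1, -7.2, 11.4, 1.0, 20.9, -7.6, 11.4, 1.0, 20.8, -8.0, 11.4, 1.0]
[20.7, -8.3, 11.4, 1.0, 20.5, -8.7, 11.4, 1.0, 20.4, -9.0, 11.4, 1.0, 20.2, -9.4, 11.4, 1.0, 20.0, -9.7, 11.4, 1.0]
[19.9, -10.0, 11.4, 1.0, 19.7, -10.4, 11.4, 1.0, 19.5, -10.7, 11.4, 1.0, 19.3, -11.0, 11.4, 1.0, 19.1, -11.4, 11.4, 1.0]
long centre 0.5935065460205078 0.14356274414062498 [133.38594055 206.87402344] 5.964487075805664
short centre 0.5904041137695312 -0.10799745178222656 [162.26913452 129.89028931] 89.04515838623047
L2 [ 526.1 -358.1] len [89.35083771 11.91892433] head 9.348404244525362
A [604.  341.3] len [62.45773315  7.85051012] head 9.596966574845979
B [454.4 346.6] len [ 9.42669392 67.67588806] head -16.57455960370726
```

>>> move_arm(
  deltas=[21.3, -6.5, 11.4, 1.0, 21.2, -6.9, 11.4, 1.0, 21.1, -7.2, 11.4, 1.0, 20.9, -7.6, 11.4, 1.0, 20.8, -8.0, 11.4, 1.0],
  jaw=0.6,
  squeeze=30,
)

```text
t: 2.47
tcp_pos: [0.364, -0.5098, 0.1739]
tcp_rot: [3.091, 0.561, 0.0]
ft_force: [-0.3, -0.6, 0.8]
gripper_width: 0.599
```

>>> move_arm(
  deltas=[20.7, -8.3, 11.4, 1.0, 20.5, -8.7, 11.4, 1.0, 20.4, -9.0, 11.4, 1.0, 20.2, -9.4, 11.4, 1.0, 20.0, -9.7, 11.4, 1.0],
)

```text
t: 2.88
tcp_pos: [0.4462, -0.4344, 0.1169]
tcp_rot: [3.112, 0.426, 0.0]
ft_force: [0.0, -0.3, -0.4]
gripper_width: 0.601
```

>>> move_arm(
  deltas=[19.9, -10.0, 11.4, 1.0, 19.7, -10.4, 11.4, 1.0, 19.5, -10.7, 11.4, 1.0, 19.3, -11.0, 11.4, 1.0, 19.1, -11.4, 11.4, 1.5],
)

```text
t: 3.3
tcp_pos: [0.5284, -0.3594, 0.0598]
tcp_rot: [3.129, 0.277, 0.0]
ft_force: [0.7, -0.8, -0.6]
gripper_width: 0.601
```

```bash
python3 - <<'E'
from h import *
plan(.527,-.359,.003,10)
p=ctrl.read_camera('top')
cv2.imwrite('pics/g1.png',np.hstack([rect(p,.527,-.359,.2,.018,2)]))
E
```

```text
t 3.3 pos [ 528.4 -359.4   59.8] h 10.12 tilt [ 0.0001 -0.0001] F [ 0.7 -0.8 -0.6] w 0.601 j [-0.64  0.67  1.75 -0.    0.72  0.75]
[-0.3, -0.1, 11.4, 0.0, -0.3, -0.1, 11.4, 0.0, -0.3, -0.1, 11.4, 0.0, -0.3, -0.1, 11.4, 0.0, -0.3, -0.1, 11.4, 0.0]
```

View pics/g1.png

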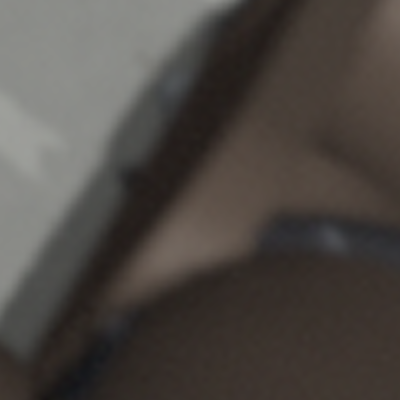

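The arm hides the grasp from the top camera. The pose is accurate, so I descend and grip.

>>> move_arm(
  deltas=[-0.3, 0, 11.4, 0, -0.3, 0, 11.4, 0, -0.3, 0, 11.4, 0, -0.3, 0, 11.4, 0, -0.3, 0, 11.2, 0],
)

```text
t: 3.77
tcp_pos: [0.5254, -0.3609, 0.0022]
tcp_rot: [-3.129, -0.277, 0.0]
ft_force: [-0.3, -0.8, 0.2]
gripper_width: 0.602
```

>>> move_arm(
  deltas=[0, 0, 0, 0, 0, 0, 0, 0, 0, 0, 0, 0, 0, 0, 0, 0, 0, 0, 0, 0],
  jaw=0,
)

```text
t: 4.18
tcp_pos: [0.5264, -0.3607, 0.0041]
tcp_rot: [3.129, 0.278, 0.001]
ft_force: [-0.1, 0.7, -1.9]
gripper_width: 0.202
```

>>> move_arm(
  deltas=[0, 0, 0, 0, 0, 0, 0, 0, 0, 0, -15, 0, 0, 0, -30, 0, 0, 0, -30, 0],
)

```text
t: 4.6
tcp_pos: [0.5253, -0.3597, 0.0785]
tcp_rot: [-3.128, -0.278, 0.003]
ft_force: [0.6, -1.0, -2.3]
gripper_width: 0.204
```

```bash
python3 - <<'E'
from h import *
s=ctrl.get_state()
# long lane2, nominal seen centre; print target and plan to hover
c=np.array([.594,.1435]);a=np.radians(-6.1);ux=np.array([np.cos(a),np.sin(a)]);uy=np.array([-ux[1],ux[0]])
for q in[(.545,.1165),(.6025,.1135)]:
    d=np.array(q)-c;print('seen hood2/lane2 in rack',d@ux*1000,d@uy*1000)
for q in[(.5515,.18),(.608,.174)]:
    d=np.array(q)-c;print('seen hood1/lane1 in rack',d@ux*1000,d@uy*1000)
p=ctrl.read_camera('side');cv2.imwrite('pics/s1.png',p['frame'][:,:,::-1][150:350,200:460].repeat(2,0).repeat(2,1))
t=c-.032*uy+.030*ux;print(t)
plan(*t,.10,-6.1)
E
```

```text
seen hood2/lane2 in rack -45.85342933644866 -32.05406398707193
seen hood2/lane2 in rack 11.639794665219297 -28.926893717638134
seen hood1/lane1 in rack -46.13800122943369 31.777111929072067
seen hood1/lane1 in rack 10.679677042109766 31.81500429477001
[0.62042969 0.10849326]
t 4.65 pos [ 528.1 -361.8   84.9] h 10.16 tilt [ 0.0043 -0.0033] F [ 3.3 -2.6  6. ] w 0.199 j [-0.65  0.63  1.74  0.    0.76  0.75]
[8.7, -22.3, -0.8, 0.8, 8.4, -22.5, -0.8, 0.8, 8.1, -22.6, -0.8, 0.8, 7.7, -22.7, -0.8, 0.8, 7.4, -22.8, -0.8, 0.8]
[7.1, -22.9, -0.8, 0.8, 6.8, -23.0, -0.8, 0.8, 6.4, -23.1, -0.8, 0.8, 6.1, -23.2, -0.8, 0.8, 5.8, -23.3, -0.8, 0.8]
[5.4, -23.3, -0.8, 0.8, 5.1, -23.4, -0.8, 0.8, 4.8, -23.5, -0.8, 0.8, 4.4, -23.5, -0.8, 0.8, 4.1, -23.6, -0.8, 0.8]
[3.8, -23.7, -0.8, 0.8, 3.4, -23.7, -0.8, 0.8, 3.1, -23.8, -0.8, 0.8, 2.8, -23.8, -0.8, 0.8, 2.4, -23.8, -0.8, 0.8]
```

>>> move_arm(
  deltas=[8.7, -22.3, -3, 0.8, 8.4, -22.5, -3, 0.8, 8.1, -22.6, -3, 0.8, 7.7, -22.7, -3, 0.8, 7.4, -22.8, -3, 0.8],
)

```text
t: 5.07
tcp_pos: [0.5493, -0.2417, 0.0938]
tcp_rot: [3.137, 0.167, 0.001]
ft_force: [-0.0, 0.0, -1.4]
gripper_width: 0.2
```

>>> move_arm(
  deltas=[7.1, -22.9, -0.8, 0.8, 6.8, -23.0, -0.8, 0.8, 6.4, -23.1, -0.8, 0.8, 6.1, -23.2, -0.8, 0.8, 5.8, -23.3, -0.8, 0.8],
)

```text
t: 5.48
tcp_pos: [0.5723, -0.1238, 0.0977]
tcp_rot: [3.141, 0.058, 0.001]
ft_force: [-0.2, 0.1, -1.6]
gripper_width: 0.2
```

>>> move_arm(
  deltas=[5.4, -23.3, -0.8, 0.8, 5.1, -23.4, -0.8, 0.8, 4.8, -23.5, -0.8, 0.8, 4.4, -23.5, -0.8, 0.8, 4.1, -23.6, -0.8, 0.8],
)

```text
t: 5.9
tcp_pos: [0.5949, -0.0062, 0.1017]
tcp_rot: [3.141, -0.051, 0.001]
ft_force: [-0.2, 0.2, -1.5]
gripper_width: 0.2
```

>>> move_arm(
  deltas=[3.8, -23.7, 0, 0.8, 3.4, -23.7, 0, 0.8, 3.1, -23.8, 0, 0.8, 2.8, -23.8, 0, 0.8, 2.4, -23.8, 0, 0.8],
)

```text
t: 6.32
tcp_pos: [0.6175, 0.1115, 0.1016]
tcp_rot: [-3.137, 0.161, -0.001]
ft_force: [0.5, -0.7, -1.3]
gripper_width: 0.201
```

```bash
python3 - <<'E'
from h import *
plan(.6204,.1085,.055,-6.1)
p=ctrl.read_camera('top');q=ctrl.read_camera('side')
a=rect(p,.60,.13,.28,.03,1.4)
b=cv2.resize(q['frame'][:,:,::-1][190:300,220:370],None,fx=2.67,fy=3.56)
print(a.shape,b.shape)
cv2.imwrite('pics/g2.png',np.hstack([a,b]))
E
```

```text
t 6.32 pos [617.5 111.5 101.6] h -5.88 tilt [0.0004 0.    ] F [ 0.5 -0.7 -1.3] w 0.201 j [ 0.13  0.6   1.76 -0.    0.78  1.8 ]
[0.6, 0.5, 9.3, 0.0, 0.6, 0.5, 9.3, 0.0, 0.6, 0.5, 9.3, 0.0, 0.6, 0.5, 9.3, 0.0, 0.6, 0.5, 9.3, 0.0]
(392, 392, 3) (392, 400, 3)
```

View pics/g2.png

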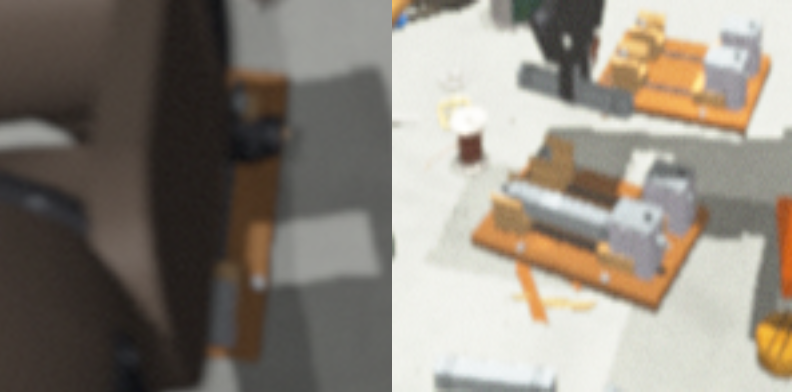

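The side view (right panel) shows the bar held level, ends at about (520,75) and (632,105) in the crop. The fingers sit slightly toward the far end, so I compute the offset.

```bash
python3 - <<'E'
from h import *
q=ctrl.read_camera('side');s=ctrl.get_state();P=np.array(s['tcp_pos']);a=np.radians(-5.9)
ux=np.array([np.cos(a),np.sin(a),0]);uy=np.array([-ux[1],ux[0],0])
for l in(-75,-70,-65,-60,-55,55,60,65,70):
    print(l,proj(q,P+ux*l/1000+uy*.009+[0,0,.007]).round(1))
for r in ctrl.silhouettes(q,'long_bar_2'):
    v,u=np.nonzero(r['mask']);
    if abs(u.mean()-289)<15 and abs(v.mean()-215)<12:
        print(r['p'],u.min(),u.max(),v[u==u.min()],v[u==u.max()])
E
```

```text
-75 [[311.9 221.4]]
-70 [[310.3 221. ]]
-65 [[308.6 220.6]]
-60 [[306.9 220.3]]
-55 [[305.2 219.9]]
55 [[269.7 212. ]]
60 [[268.1 211.6]]
65 [[266.6 211.3]]
70 [[265. 211.]]
0.76 268 309 [211 212 213] [217 218 219 220 221]
```

>>> move_arm(
  deltas=[1, 0.6, 10, 0.2, 1, 0.6, 10, 0, 1, 0.5, 10, 0, 1, 0.5, 10, 0, 1, 0.5, 10, 0],
  squeeze=20,
)

```text
t: 6.93
tcp_pos: [0.6218, 0.1064, 0.0499]
tcp_rot: [3.137, -0.167, -0.002]
ft_force: [0.7, 0.4, -1.3]
gripper_width: 0.203
```

>>> move_arm(
  deltas=[0, 0, 3, 0, 0, 0, 3, 0, 0, 0, 2, 0, 0, 0, 1, 0, 0, 0, 0, 0],
)

```text
t: 7.35
tcp_pos: [0.6222, 0.1071, 0.0426]
tcp_rot: [-3.137, 0.165, -0.0]
ft_force: [0.3, 0.4, -1.8]
gripper_width: 0.202
```

>>> move_arm(
  deltas=[0, 0, 1, 0, 0, 0, 0.5, 0, 0, 0, 0.5, 0, 0, 0, 0, 0, 0, 0, 0, 0],
)

```text
t: 7.77
tcp_pos: [0.6223, 0.1071, 0.0411]
tcp_rot: [-3.137, 0.166, -0.001]
ft_force: [-2.4, -0.5, 6.0]
gripper_width: 0.198
```

>>> move_arm(
  deltas=[0, -0.5, 0.5, 0, 0, -0.5, 0.5, 0, 0, 0, 0.5, 0, 0, 0, 0, 0, 0, 0, 0, 0],
)

```text
t: 8.18
tcp_pos: [0.622, 0.1077, 0.0395]
tcp_rot: [3.137, -0.166, -0.0]
ft_force: [-5.3, -3.4, 7.0]
gripper_width: 0.195
```

>>> move_arm(
  deltas=[0, 0, 0.5, 0, 0, 0, 0.5, 0, 0, 0, 0.5, 0, 0, 0, 0, 0, 0, 0, 0, 0],
)

```text
t: 8.6
tcp_pos: [0.6216, 0.1078, 0.038]
tcp_rot: [3.137, -0.166, -0.001]
ft_force: [-6.6, -4.1, 7.9]
gripper_width: 0.201
```

```bash
python3 - <<'E'
from h import *
plan(.6204,.1085,.036,-6.1)
print(ctrl.get_state()['moment'])
q=ctrl.read_camera('side')
cv2.imwrite('pics/g3.png',cv2.resize(q['frame'][:,:,::-1][200:280,250:370],None,fx=5,fy=5,interpolation=cv2.INTER_CUBIC))
E
```

```text
t 8.6 pos [621.6 107.8  38. ] h -6.04 tilt [-0.0008 -0.0003] F [-6.6 -4.1  7.9] w 0.201 j [ 0.12  0.69  1.78 -0.    0.67  1.8 ]
[-0.2, -0.1, 0.4, 0.0, -0.2, -0.1, 0.4, 0.0, -0.2, -0.1, 0.4, 0.0, -0.2, -0.1, 0.4, 0.0, -0.2, -0.1, 0.4, 0.0]
[-0.54001198  0.61799128 -0.12671832]
```

View pics/g3.png

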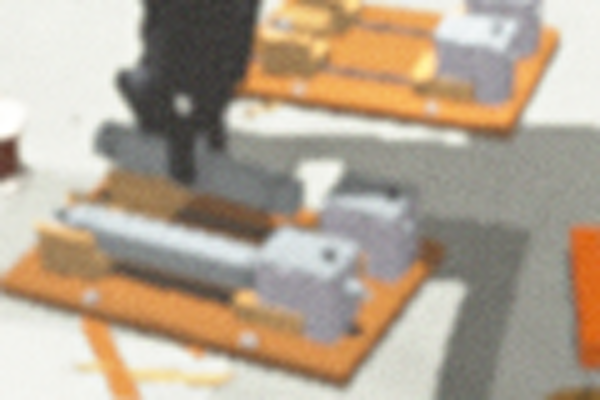

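The bar has pivoted in the grip, with the near end dipped about 4.5–5° (slope .28 against .20 when level). I'll grip firmer, shift off the side guide and feel toward the plunger.

>>> move_arm(
  deltas=[0, 0, 0.5, 0, 0, 0.6, 0, 0, 0, 0.6, -0.3, 0, -1, 0, -0.3, 0, -1, 0, 0, 0],
  squeeze=45,
)

```text
t: 9.07
tcp_pos: [0.6209, 0.1072, 0.0382]
tcp_rot: [-3.137, 0.165, -0.003]
ft_force: [2.9, 0.3, 1.4]
gripper_width: 0.194
```

>>> move_arm(
  deltas=[-1.5, 0, 0, 0, -1.5, 0, 0, 0, -1.5, 0, 0, 0, -1, 0, 0, 0, 0, 0, 0, 0],
)

```text
t: 9.48
tcp_pos: [0.6146, 0.1077, 0.0377]
tcp_rot: [-3.137, 0.166, -0.0]
ft_force: [2.8, 2.9, 2.2]
gripper_width: 0.194
```

>>> move_arm(
  deltas=[-0.5, 0, 0, 0, -0.5, 0, 0, 0, -0.5, 0, 0, 0, -0.5, 0, 0, 0, 0, 0, 0, 0],
)

```text
t: 9.9
tcp_pos: [0.6125, 0.1079, 0.0376]
tcp_rot: [-3.137, 0.166, -0.0]
ft_force: [4.9, 3.3, 2.1]
gripper_width: 0.199
```

>>> move_arm(
  deltas=[-0.5, -0.3, 0, 0, -0.5, -0.3, 0, 0, -0.5, 0, 0, 0, -0.5, 0, 0, 0, 0, 0, 0, 0],
)

```text
t: 10.32
tcp_pos: [0.6102, 0.1085, 0.0375]
tcp_rot: [3.137, -0.166, -0.001]
ft_force: [0.8, 0.1, 1.4]
gripper_width: 0.199
```

>>> move_arm(
  deltas=[-0.5, 0, 0, 0, -0.5, 0, 0, 0, -0.5, 0, 0, 0, -0.5, 0, 0, 0, 0, 0, 0, 0],
)

```text
t: 10.73
tcp_pos: [0.6083, 0.1088, 0.0375]
tcp_rot: [3.137, -0.166, -0.001]
ft_force: [1.0, -0.8, 0.3]
gripper_width: 0.199
```

>>> move_arm(
  deltas=[-0.5, 0, 0, 0, -0.5, 0, 0, 0, -0.5, 0, 0, 0, -0.5, 0, 0, 0, 0, 0, 0, 0],
)

```text
t: 11.15
tcp_pos: [0.6063, 0.109, 0.0375]
tcp_rot: [3.137, -0.166, -0.001]
ft_force: [0.1, -0.6, -0.7]
gripper_width: 0.192
```

>>> move_arm(
  deltas=[-0.5, 0, 0, 0, -0.5, 0, 0, 0, -0.5, 0, 0, 0, -0.5, 0, 0, 0, 0, 0, 0, 0],
)

```text
t: 11.57
tcp_pos: [0.6044, 0.1093, 0.0375]
tcp_rot: [3.137, -0.166, -0.001]
ft_force: [0.1, 0.5, -1.1]
gripper_width: 0.192
```

>>> move_arm(
  deltas=[-0.5, 0, 0, 0, -0.5, 0, 0, 0, -0.5, 0, 0, 0, -0.5, 0, 0, 0, 0, 0, 0, 0],
)

```text
t: 11.98
tcp_pos: [0.6026, 0.1095, 0.0376]
tcp_rot: [3.137, -0.166, -0.0]
ft_force: [1.4, 0.4, -1.7]
gripper_width: 0.196
```

>>> move_arm(
  deltas=[-0.5, 0, 0, 0, -0.5, 0, 0, 0, -0.5, 0, 0, 0, -0.5, 0, 0, 0, 0, 0, 0, 0],
)

```text
t: 12.4
tcp_pos: [0.6006, 0.1097, 0.0376]
tcp_rot: [-3.137, 0.166, 0.0]
ft_force: [-0.1, -0.1, -2.7]
gripper_width: 0.193
```

```bash
python3 - <<'E'
from h import *
plan(.6204,.1085,.036,-6.1)
q=ctrl.read_camera('side')
cv2.imwrite('pics/g4.png',cv2.resize(q['frame'][:,:,::-1][200:280,250:370],None,fx=6,fy=6,interpolation=cv2.INTER_CUBIC))
E
```

```text
t 12.4 pos [600.6 109.7  37.6] h -6.04 tilt [-0.0001  0.    ] F [-0.1 -0.1 -2.7] w 0.193 j [0.13 0.67 1.83 0.   0.64 1.81]
[4.0, -0.2, 0.3, 0.0, 4.0, -0.2, 0.3, 0.0, 4.0, -0.2, 0.3, 0.0, 4.0, -0.2, 0.3, 0.0, 4.0, -0.2, 0.3, 0.0]
```

View pics/g4.png

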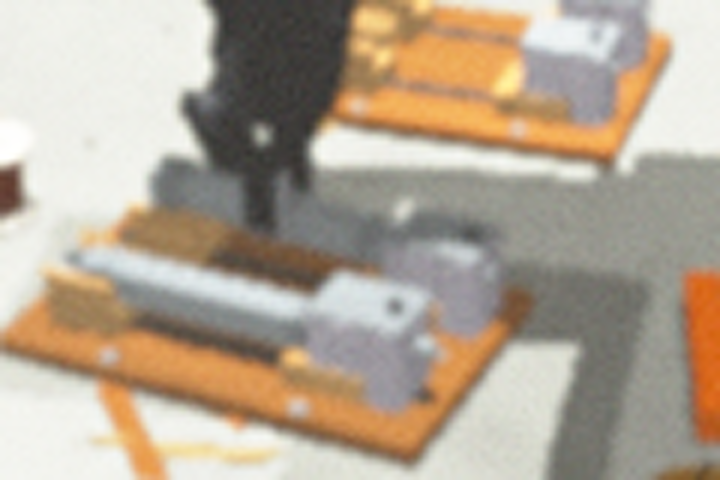

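```bash
python3 - <<'E'
from h import *
q=ctrl.read_camera('side');s=ctrl.get_state();P=np.array(s['tcp_pos']);a=np.radians(-6.1)
ux=np.array([np.cos(a),np.sin(a),0]);uy=np.array([-ux[1],ux[0],0])
for l in(50,55,60,65):  # far end, +y face, rising ~5 deg
    print(l,proj(q,P+ux*l/1000+uy*.009+[0,0,.007+l*.085e-3]).round(1))
c=np.array([.594,.1435,0])
for x in(-58,-54,-50,-46,-42):
    print(x,'hood2 edge top corners',proj(q,c+ux*x/1000+uy*(-.032+.0165)+[0,0,.056]).round(1),proj(q,c+ux*x/1000+uy*(-.032-.0165)+[0,0,.056]).round(1),'hood1',proj(q,c+ux*x/1000+uy*(.032+.0165)+[0,0,.056]).round(1))
t=ctrl.read_camera('top')
cv2.imwrite('pics/g5.png',np.hstack([rect(t,.594,.1435,.22,.056,1.8),cv2.resize(q['frame'][:,:,::-1][218:274,290:350],(420,396),interpolation=cv2.INTER_CUBIC)]))
E
```

```text
50 [[278.4 231.4]]
55 [[276.9 230.9]]
60 [[275.3 230.4]]
65 [[273.8 229.9]]
-58 hood2 edge top corners [[314.9 239.8]] [[320.1 233.9]] hood1 [[304.1 252.1]]
-54 hood2 edge top corners [[313.6 239.5]] [[318.8 233.6]] hood1 [[302.7 251.7]]
-50 hood2 edge top corners [[312.2 239.2]] [[317.5 233.3]] hood1 [[301.3 251.4]]
-46 hood2 edge top corners [[310.9 238.8]] [[316.2 233. ]] hood1 [[299.9 251. ]]
-42 hood2 edge top corners [[309.6 238.5]] [[314.9 232.7]] hood1 [[298.6 250.7]]
```

View pics/g5.png

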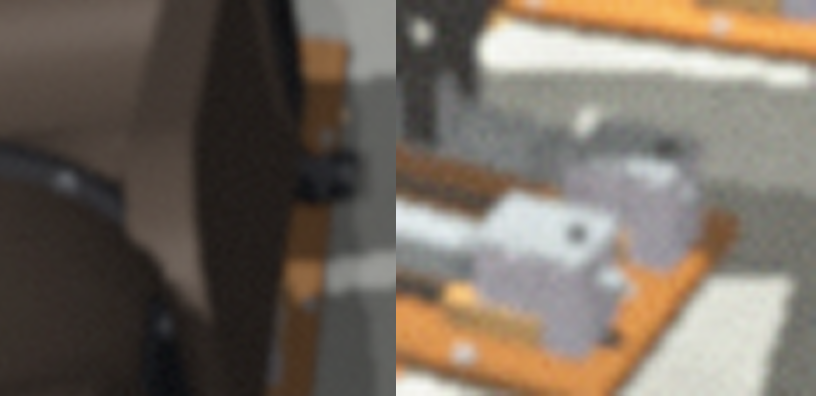

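The right crop puts the lane-2 hood corner at about (565,155). That is rack x ≈ -55, so this lane is clamped back and plunger contact is imminent.

>>> move_arm(
  deltas=[-0.5, 0, 0, 0, -0.5, 0, 0, 0, -0.5, 0, 0, 0, -0.5, 0, 0, 0, 0, 0, 0, 0],
)

```text
t: 12.97
tcp_pos: [0.5994, 0.1099, 0.0378]
tcp_rot: [-3.137, 0.166, -0.002]
ft_force: [3.9, -1.3, -2.7]
gripper_width: 0.194
```

>>> move_arm(
  deltas=[-0.5, 0, 0, 0, -0.5, 0, 0, 0, -0.5, 0, 0, 0, -0.5, 0, 0, 0, 0, 0, 0, 0],
)

```text
t: 13.38
tcp_pos: [0.5968, 0.1101, 0.0377]
tcp_rot: [-3.137, 0.166, -0.0]
ft_force: [5.7, -0.1, -1.8]
gripper_width: 0.197
```

>>> move_arm(
  deltas=[-0.5, 0, 0, 0, -0.5, 0, 0, 0, 0, 0, 0, 0, 0, 0, 0, 0, 0, 0, 0, 0],
)

```text
t: 13.8
tcp_pos: [0.596, 0.1102, 0.0377]
tcp_rot: [-3.137, 0.166, -0.001]
ft_force: [6.3, -0.7, -1.4]
gripper_width: 0.199
```

Plunger contact came at TCP x≈0.5995 and the force follows the spring. I press to about 9.5 mm so the far end clears the stop.

>>> move_arm(
  deltas=[-0.7, 0, 0, 0, -0.7, 0, 0, 0, -0.7, 0, 0, 0, -0.7, 0, 0, 0, 0, 0, 0, 0],
)

```text
t: 14.22
tcp_pos: [0.5934, 0.1105, 0.0377]
tcp_rot: [-3.137, 0.165, -0.001]
ft_force: [5.7, -1.1, -2.8]
gripper_width: 0.198
```

>>> move_arm(
  deltas=[-0.7, 0, 0, 0, -0.7, 0, 0, 0, -0.7, 0, 0, 0, -0.7, 0, 0, 0, 0, 0, 0, 0],
)

```text
t: 14.63
tcp_pos: [0.5909, 0.1108, 0.0378]
tcp_rot: [-3.137, 0.165, -0.002]
ft_force: [7.1, -1.9, -2.5]
gripper_width: 0.194
```

>>> move_arm(
  deltas=[0, 0, 0.6, 0, 0, 0, 0.6, 0, 0, 0, 0.6, 0, 0, 0, 0, 0, 0, 0, 0, 0],
  squeeze=35,
)

```text
t: 15.05
tcp_pos: [0.5913, 0.1109, 0.0364]
tcp_rot: [-3.137, 0.166, -0.003]
ft_force: [7.6, -0.7, 2.4]
gripper_width: 0.196
```

>>> move_arm(
  deltas=[-0.8, 0, 0, 0, -0.8, 0, 0, 0, 0, 0, 0.6, 0, 0, 0, 0.6, 0, 0, 0, 0, 0],
  squeeze=25,
)

```text
t: 15.47
tcp_pos: [0.5899, 0.1111, 0.0352]
tcp_rot: [-3.137, 0.166, -0.004]
ft_force: [8.1, -1.0, 4.4]
gripper_width: 0.197
```

>>> move_arm(
  deltas=[0, 0, 0.6, 0, 0, 0, 0.6, 0, 0, 0, 0.6, 0, 0, 0, 0, 0, 0, 0, 0, 0],
)

```text
t: 15.88
tcp_pos: [0.5899, 0.1111, 0.0335]
tcp_rot: [-3.137, 0.166, -0.004]
ft_force: [8.8, -1.0, 3.9]
gripper_width: 0.201
```

>>> move_arm(
  deltas=[0, 0, 0.6, 0, 0, 0, 0.6, 0, 0, 0, 0.6, 0, 0, 0, 0, 0, 0, 0, 0, 0],
)

```text
t: 16.3
tcp_pos: [0.5903, 0.1111, 0.0319]
tcp_rot: [-3.137, 0.166, -0.005]
ft_force: [8.4, -0.3, 5.8]
gripper_width: 0.201
```

>>> move_arm(
  deltas=[0, 0, 0.6, 0, 0, 0, 0.6, 0, 0, 0, 0.6, 0, 0, 0, 0, 0, 0, 0, 0, 0],
)

```text
t: 16.72
tcp_pos: [0.5907, 0.1111, 0.0302]
tcp_rot: [-3.137, 0.166, -0.006]
ft_force: [10.7, -1.2, 5.5]
gripper_width: 0.197
```

>>> move_arm(
  deltas=[0, 0, 0.5, 0, 0, 0, 0.5, 0, 0, 0, 0.3, 0, 0, 0, 0, 0, 0, 0, 0, 0],
)

```text
t: 17.13
tcp_pos: [0.5909, 0.1111, 0.0292]
tcp_rot: [-3.137, 0.166, -0.007]
ft_force: [9.5, -1.2, 9.7]
gripper_width: 0.199
```

>>> move_arm(
  deltas=[0, 0, 0.4, 0, 0, 0, 0.4, 0, 0, 0, 0, 0, 0, 0, 0, 0, 0, 0, 0, 0],
)

```text
t: 17.55
tcp_pos: [0.5908, 0.1111, 0.0291]
tcp_rot: [-3.136, 0.166, -0.007]
ft_force: [5.5, -2.6, 24.5]
gripper_width: 0.2
```

>>> move_arm(
  deltas=[0.6, 0, 0, 0, 0.6, 0, 0, 0, 0.6, 0, 0, 0, 0, 0, 0, 0, 0, 0, 0, 0],
)

```text
t: 17.97
tcp_pos: [0.5909, 0.1111, 0.029]
tcp_rot: [-3.137, 0.166, -0.002]
ft_force: [-4.4, -0.6, 33.8]
gripper_width: 0.198
```

>>> move_arm(
  deltas=[0.6, 0, 0, 0, 0.6, 0, 0, 0, 0, 0, 0, 0, 0, 0, 0, 0, 0, 0, 0, 0],
)

```text
t: 18.38
tcp_pos: [0.591, 0.1111, 0.0291]
tcp_rot: [-3.137, 0.166, 0.001]
ft_force: [-10.1, 3.2, 39.6]
gripper_width: 0.192
```

Fully seated: stiff floor, and the stop resists +x. I unload, open and retreat.

>>> move_arm(
  deltas=[-0.5, 0, -0.5, 0, -0.5, 0, -0.5, 0, -0.5, 0, 0, 0, 0, 0, 0, 0, 0, 0, 0, 0],
)

```text
t: 18.8
tcp_pos: [0.5909, 0.1111, 0.0292]
tcp_rot: [-3.137, 0.166, -0.003]
ft_force: [3.8, 1.0, 13.5]
gripper_width: 0.193
```

>>> move_arm(
  deltas=[0, 0, 0, 0, 0, 0, 0, 0, 0, 0, 0, 0, 0, 0, 0, 0, 0, 0, 0, 0],
  jaw=0.45,
)

```text
t: 19.22
tcp_pos: [0.5897, 0.1108, 0.0279]
tcp_rot: [3.137, -0.166, -0.001]
ft_force: [0.2, -0.7, 0.8]
gripper_width: 0.448
```

>>> move_arm(
  deltas=[0, 0, -10, 0, 0, 0, -15, 0, 0, 0, -20, 0, 0, 0, -20, 0, 0, 0, -10, 0],
)

```text
t: 19.63
tcp_pos: [0.591, 0.111, 0.1058]
tcp_rot: [-3.137, 0.166, -0.004]
ft_force: [1.1, 0.1, 0.7]
gripper_width: 0.45
```

```bash
python3 - <<'E'
from h import *
print("to A");plan(.607,.3455,.06,10)
print("to B");plan(.4535,.35,.06,-17)
E
```

```text
to A
t 19.63 pos [591.  111.  105.8] h -6.04 tilt [0.0023 0.0004] F [1.1 0.1 0.7] w 0.45 j [0.14 0.56 1.82 0.   0.76 1.81]
[-0.9, -23.5, 4.6, -1.6, -0.2, -23.5, 4.6, -1.6, 0.4, -23.5, 4.6, -1.6, 1.1, -23.5, 4.6, -1.6, 1.8, -23.4, 4.6, -1.6]
[2.4, -23.4, 4.6, -1.6, 3.1, -23.3, 4.6, -1.6, 3.7, -23.2, 4.6, -1.6, 4.4, -23.1, 4.6, -1.6, 5.0, -23.0, 4.6, -1.6]
to B
t 19.63 pos [591.  111.  105.8] h -6.04 tilt [0.0023 0.0004] F [1.1 0.1 0.7] w 0.45 j [0.14 0.56 1.82 0.   0.76 1.81]
[-16.2, -22.3, 4.6, 1.1, -16.6, -22.0, 4.6, 1.1, -17.0, -21.7, 4.6, 1.1, -17.4, -21.4, 4.6, 1.1, -17.8, -21.0, 4.6, 1.1]
[-18.2, -20.7, 4.6, 1.1, -18.6, -20.3, 4.6, 1.1, -19.0, -20.0, 4.6, 1.1, -19.4, -19.6, 4.6, 1.1, -19.8, -19.2, 4.6, 1.1]
```

>>> move_arm(
  deltas=[-0.9, -23.5, 4.6, -1.6, -0.2, -23.5, 4.6, -1.6, 0.4, -23.5, 4.6, -1.6, 1.1, -23.5, 4.6, -1.6, 1.8, -23.4, 4.6, -1.6],
  jaw=0.6,
)

```text
t: 20.05
tcp_pos: [0.598, 0.2291, 0.0801]
tcp_rot: [-3.141, -0.056, -0.0]
ft_force: [0.1, 0.5, -0.6]
gripper_width: 0.6
```

>>> move_arm(
  deltas=[2.4, -23.4, 4.6, -1.6, 3.1, -23.3, 4.6, -1.6, 3.7, -23.2, 4.6, -1.6, 4.2, -23.1, 4.6, -1.6, 4.0, -22.0, 4.6, -1.6],
  squeeze=30,
)

```text
t: 20.47
tcp_pos: [0.6051, 0.3455, 0.057]
tcp_rot: [3.13, 0.275, -0.0]
ft_force: [-0.1, -0.9, -0.8]
gripper_width: 0.599
```

>>> move_arm(
  deltas=[0, 0, 14, 0, 0, 0, 14, 0, 0, 0, 14, 0, 0, 0, 14, 0, 0, 0, 0, 0],
)

```text
t: 20.88
tcp_pos: [0.6037, 0.3424, -0.0023]
tcp_rot: [3.128, 0.27, -0.006]
ft_force: [-1.4, -0.7, 0.3]
gripper_width: 0.603
```

```bash
python3 - <<'E'
from h import *
plan(.606,.344,.003,10)
E
```

```text
t 20.88 pos [603.7 342.4  -2.3] h 9.88 tilt [-0.0037 -0.0019] F [-1.4 -0.7  0.3] w 0.603 j [ 0.47  0.81  1.63 -0.    0.71  1.87]
[0.5, -0.2, -1.1, -0.0, 0.5, -0.2, -1.1, -0.0, 0.5, -0.2, -1.1, -0.0, 0.5, -0.2, -1.1, -0.0, 0.5, -0.2, -1.1, -0.0]
```

>>> move_arm(
  deltas=[-4, 0, -1, 0, -4, 0, -1, 0, -4, 0, 0, 0, 0, 0, 0, 0, 0, 0, 0, 0],
)

```text
t: 21.3
tcp_pos: [0.5934, 0.3422, 0.0039]
tcp_rot: [-3.129, -0.273, -0.001]
ft_force: [0.2, 0.3, -0.1]
gripper_width: 0.598
```

>>> move_arm(
  deltas=[0, 0, 0, 0, 0, 0, 0, 0, 0, 0, 0, 0, 0, 0, 0, 0, 0, 0, 0, 0],
  jaw=0,
)

```text
t: 21.72
tcp_pos: [0.5936, 0.3423, 0.0034]
tcp_rot: [-3.13, -0.273, -0.001]
ft_force: [0.0, -0.6, 5.1]
gripper_width: 0.201
```

>>> move_arm(
  deltas=[0, 0, 0, 0, 0, 0, -15, 0, 0, 0, -30, 0, 0, 0, -30, 0, 0, 0, -25, 0],
  squeeze=45,
)

```text
t: 22.13
tcp_pos: [0.5935, 0.3422, 0.1056]
tcp_rot: [-3.13, -0.273, -0.001]
ft_force: [1.6, 0.6, -1.5]
gripper_width: 0.196
```

```bash
python3 - <<'E'
from h import *
c=np.array([.578,-.108]);a=np.radians(1.);ux=np.array([np.cos(a),np.sin(a)]);uy=np.array([-ux[1],ux[0]])
t=c+.032*uy+.017*ux;print(t)
plan(*t,.075,1,step=33)
E
```

```text
[ 0.59443893 -0.07570818]
t 22.13 pos [593.5 342.2 105.6] h 9.96 tilt [0.0005 0.0003] F [ 1.6  0.6 -1.5] w 0.196 j [0.48 0.66 1.61 0.   0.87 1.88]
[-4.8, 27.5, 2.0, 0.6, -4.5, 27.5, 2.0, 0.6, -4.2, 27.5, 2.0, 0.6, -3.9, 27.6, 2.0, 0.6, -3.6, 27.6, 2.0, 0.6]
[-3.3, 27.7, 2.0, 0.6, -3.0, 27.7, 2.0, 0.6, -2.7, 27.7, 2.0, 0.6, -2.5, 27.8, 2.0, 0.6, -2.2, 27.8, 2.0, 0.6]
[-1.9, 27.8, 2.0, 0.6, -1.6, 27.8, 2.0, 0.6, -1.3, 27.8, 2.0, 0.6, -1.0, 27.8, 2.0, 0.6, -0.7, 27.9, 2.0, 0.6]
```

>>> move_arm(
  deltas=[-4.8, 27.5, 1, 0.6, -4.5, 27.5, 1, 0.6, -4.2, 27.5, 1, 0.6, -3.9, 27.6, 1, 0.6, -3.6, 27.6, 1, 0.6],
)

```text
t: 22.55
tcp_pos: [0.5934, 0.2016, 0.099]
tcp_rot: [-3.136, -0.19, -0.001]
ft_force: [0.9, 0.0, -1.5]
gripper_width: 0.194
```

>>> move_arm(
  deltas=[-3.3, 27.7, 1, 0.6, -3.0, 27.7, 1, 0.6, -2.7, 27.7, 1, 0.6, -2.5, 27.8, 1, 0.6, -2.2, 27.8, 1, 0.6],
)

```text
t: 22.97
tcp_pos: [0.5937, 0.0621, 0.0939]
tcp_rot: [-3.14, -0.108, -0.001]
ft_force: [1.0, 0.6, -1.1]
gripper_width: 0.198
```

>>> move_arm(
  deltas=[-1.9, 27.8, 2, 0.6, -1.6, 27.8, 4, 0.6, -1.3, 27.8, 5, 0.6, -1.0, 27.8, 5, 0.6, -0.7, 27.9, 4, 0.6],
)

```text
t: 23.38
tcp_pos: [0.5939, -0.0772, 0.0736]
tcp_rot: [3.141, 0.025, 0.0]
ft_force: [-0.2, 0.2, -1.7]
gripper_width: 0.195
```

```bash
cat >> h.py <<'E'
def rackpos(s,c=(.578,-.108),yaw=1.):
    a=np.radians(yaw);ux=np.array([np.cos(a),np.sin(a)]);d=np.array(s['tcp_pos'][:2])-c
    return np.round([1000*d@ux,1000*(ux[0]*d[1]-ux[1]*d[0])],1)
def barends(q,s,yaw,half,label):
    P=np.array(s['tcp_pos']);a=np.radians(yaw);ux=np.array([np.cos(a),np.sin(a),0]);uy=np.array([-ux[1],ux[0],0])
    L=np.arange(-100,101.);U=proj(q,P+np.outer(L,ux)/1000+uy*.009+[0,0,.007])
    for r in ctrl.silhouettes(q,label):
        v,u=np.nonzero(r['mask'])
        k=np.argmin(np.abs(U[:,0]-u.mean()))
        if abs(L[k])<50 and abs(U[k,1]-v.mean())<10:
            print('ends',np.interp([-u.min()+.5,-u.max()-.5],-U[::-1,0][::-1],L) if 0 else [float(L[np.argmin(abs(U[:,0]-e))]) for e in(u.max()+.5,u.min()-.5)],round(r['p'],2))
E
python3 - <<'E'
from h import *
s=ctrl.get_state();print(rackpos(s));plan(.5944,-.0757,.045,1)
q=ctrl.read_camera('side');barends(q,s,1,55,'short_bar_1')
cv2.imwrite('pics/g6.png',cv2.resize(q['frame'][:,:,::-1][170:250,280:390],None,fx=7,fy=7,interpolation=cv2.INTER_CUBIC))
c=np.array([.578,-.108,0]);a=np.radians(1);ux=np.array([np.cos(a),np.sin(a),0]);uy=np.array([-ux[1],ux[0],0])
for x in(-50,-45,-40,-35,-30):
    f=lambda y:(proj(q,c+ux*x/1000+uy*y+[0,0,.056])[0]-[280,170])*7
    print(x,'hood1 +y corner',f(.0485).round(),'hood2',f(-.0155).round())
E
```

```text
[16.4 30.5]
t 23.38 pos [593.9 -77.2  73.6] h 0.93 tilt [ 0.0002 -0.    ] F [-0.2  0.2 -1.7] w 0.195 j [-0.18  0.6   1.85  0.    0.69  1.37]
[0.1, -0.3, 5.7, -0.0, 0.1, -0.3, 5.7, -0.0, 0.1, -0.3, 5.7, -0.0, 0.1, -0.3, 5.7, -0.0, 0.1, -0.3, 5.7, -0.0]
ends [-47.0, 67.0] 0.71
-50 hood1 +y corner [411. 262.] hood2 [450. 198.]
-45 hood1 +y corner [400. 261.] hood2 [439. 197.]
-40 hood1 +y corner [389. 259.] hood2 [429. 195.]
-35 hood1 +y corner [378. 258.] hood2 [418. 194.]
-30 hood1 +y corner [367. 256.] hood2 [408. 192.]
```

View pics/g6.png

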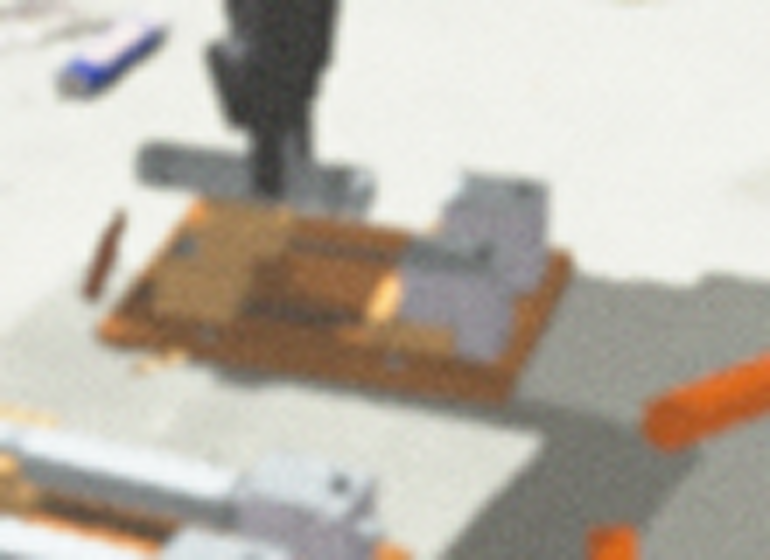

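Hood 1's front corner is at about (400,262) in the crop. That gives rack x≈-45, with the plunger expected around -47. The bar ends sit at about -45/+66 from the TCP.

>>> move_arm(
  deltas=[0, -0.5, 7, 0, 0, -0.5, 8, 0, 0, -0.5, 8, 0, 0, 0, 6, 0, 0, 0, 1.5, 0],
  squeeze=20,
)

```text
t: 23.9
tcp_pos: [0.5932, -0.0733, 0.0412]
tcp_rot: [-3.141, -0.028, 0.003]
ft_force: [-3.4, 1.2, 3.9]
gripper_width: 0.195
```

>>> move_arm(
  deltas=[0, 0, 0.5, 0, 0, 0, 0.5, 0, 0, 0, 0.5, 0, 0, 0, 0, 0, 0, 0, 0, 0],
)

```text
t: 24.32
tcp_pos: [0.5943, -0.0743, 0.0414]
tcp_rot: [3.141, 0.026, 0.001]
ft_force: [-0.0, 1.5, -0.1]
gripper_width: 0.195
```

>>> move_arm(
  deltas=[0, 0, 0.5, 0, 0, 0, 0.5, 0, 0, 0, 0.5, 0, 0, 0, 0, 0, 0, 0, 0, 0],
)

```text
t: 24.73
tcp_pos: [0.594, -0.0744, 0.0402]
tcp_rot: [3.141, 0.026, 0.001]
ft_force: [-4.3, 1.3, 9.7]
gripper_width: 0.196
```

>>> move_arm(
  deltas=[0, 0.3, 0.5, 0, 0, 0.3, 0.5, 0, 0, 0, 0.5, 0, 0, 0, 0.5, 0, 0, 0, 0, 0],
)

```text
t: 25.15
tcp_pos: [0.5936, -0.0748, 0.038]
tcp_rot: [-3.141, -0.026, 0.001]
ft_force: [-5.1, 2.6, 11.0]
gripper_width: 0.196
```

>>> move_arm(
  deltas=[0, 0, 0.5, 0, 0, 0, 0.5, 0, 0, 0, 0.4, 0, 0, 0, 0.4, 0, 0, 0, 0, 0],
)

```text
t: 25.57
tcp_pos: [0.5932, -0.0748, 0.0361]
tcp_rot: [-3.141, -0.026, 0.002]
ft_force: [-7.3, 2.4, 10.4]
gripper_width: 0.199
```

>>> move_arm(
  deltas=[-1.5, 0, 0, 0, -2, 0, 0, 0, -2, 0, 0, 0, -2, 0, 0, 0, 0, 0, 0, 0],
  squeeze=45,
)

```text
t: 25.98
tcp_pos: [0.5864, -0.0752, 0.0359]
tcp_rot: [3.141, 0.026, 0.0]
ft_force: [1.3, -0.4, 3.8]
gripper_width: 0.193
```

>>> move_arm(
  deltas=[-2, 0, 0, 0, -2, 0, 0, 0, -2, 0, 0, 0, 0, 0, 0, 0, 0, 0, 0, 0],
)

```text
t: 26.4
tcp_pos: [0.5797, -0.0751, 0.0356]
tcp_rot: [-3.141, -0.026, 0.002]
ft_force: [-1.1, -0.4, 1.3]
gripper_width: 0.196
```

>>> move_arm(
  deltas=[-0.5, 0, 0, 0, -0.5, 0, 0, 0, -0.5, 0, 0, 0, -0.5, 0, 0, 0, 0, 0, 0, 0],
)

```text
t: 26.82
tcp_pos: [0.5783, -0.0752, 0.0357]
tcp_rot: [-3.141, -0.026, 0.0]
ft_force: [0.3, -0.8, -0.1]
gripper_width: 0.197
```

>>> move_arm(
  deltas=[-0.5, 0, 0, 0, -0.5, 0, 0, 0, -0.5, 0, 0, 0, -0.5, 0, 0, 0, 0, 0, 0, 0],
)

```text
t: 27.23
tcp_pos: [0.5769, -0.0753, 0.0358]
tcp_rot: [3.141, 0.026, 0.001]
ft_force: [3.2, 0.6, -2.6]
gripper_width: 0.198
```

>>> move_arm(
  deltas=[-0.5, 0, 0, 0, -0.5, 0, 0, 0, -0.5, 0, 0, 0, -0.5, 0, 0, 0, 0, 0, 0, 0],
)

```text
t: 27.65
tcp_pos: [0.5746, -0.0753, 0.0358]
tcp_rot: [3.141, 0.026, 0.0]
ft_force: [5.0, 0.7, -3.9]
gripper_width: 0.195
```

>>> move_arm(
  deltas=[-0.8, 0, 0, 0, -0.8, 0, 0, 0, -0.8, 0, 0, 0, -0.8, 0, 0, 0, 0, 0, 0, 0],
)

```text
t: 28.07
tcp_pos: [0.5716, -0.0754, 0.0359]
tcp_rot: [3.141, 0.026, 0.001]
ft_force: [7.0, 1.1, -4.0]
gripper_width: 0.195
```

>>> move_arm(
  deltas=[-0.8, 0, 0, 0, -0.8, 0, 0, 0, -0.8, 0, 0, 0, -0.8, 0, 0, 0, 0, 0, 0, 0],
)

```text
t: 28.48
tcp_pos: [0.5687, -0.0754, 0.036]
tcp_rot: [3.141, 0.026, 0.002]
ft_force: [7.0, 1.1, -4.8]
gripper_width: 0.196
```

>>> move_arm(
  deltas=[-0.5, 0, 0.6, 0, -0.5, 0, 0.6, 0, 0, 0, 0.6, 0, 0, 0, 0, 0, 0, 0, 0, 0],
  squeeze=30,
)

```text
t: 28.9
tcp_pos: [0.5684, -0.0756, 0.0346]
tcp_rot: [3.141, 0.026, 0.004]
ft_force: [7.2, 1.3, 1.8]
gripper_width: 0.198
```

>>> move_arm(
  deltas=[-0.8, 0, 0, 0, -0.8, 0, 0, 0, 0, 0, 0.6, 0, 0, 0, 0.6, 0, 0, 0, 0.4, 0],
  squeeze=25,
)

```text
t: 29.32
tcp_pos: [0.5671, -0.0757, 0.0331]
tcp_rot: [3.141, 0.026, 0.005]
ft_force: [8.1, 0.5, 3.5]
gripper_width: 0.198
```

>>> move_arm(
  deltas=[0, 0, 0.6, 0, 0, 0, 0.6, 0, 0, 0, 0.6, 0, 0, 0, 0.4, 0, 0, 0, 0, 0],
)

```text
t: 29.73
tcp_pos: [0.5674, -0.0758, 0.0312]
tcp_rot: [3.141, 0.026, 0.006]
ft_force: [8.2, 1.2, 10.4]
gripper_width: 0.196
```

>>> move_arm(
  deltas=[0, 0, 0.6, 0, 0, 0, 0.6, 0, 0, 0, 0.4, 0, 0, 0, 0, 0, 0, 0, 0, 0],
)

```text
t: 30.15
tcp_pos: [0.5679, -0.0758, 0.0298]
tcp_rot: [3.141, 0.026, 0.007]
ft_force: [9.9, 0.7, 9.6]
gripper_width: 0.195
```

>>> move_arm(
  deltas=[0, 0, 0.4, 0, 0, 0, 0.4, 0, 0, 0, 0.3, 0, 0, 0, 0, 0, 0, 0, 0, 0],
)

```text
t: 30.57
tcp_pos: [0.5682, -0.0758, 0.0289]
tcp_rot: [3.141, 0.026, 0.008]
ft_force: [10.7, 1.9, 12.2]
gripper_width: 0.194
```

>>> move_arm(
  deltas=[0.6, 0, 0, 0, 0.6, 0, 0, 0, 0.6, 0, 0, 0, 0, 0, 0, 0, 0, 0, 0, 0],
)

```text
t: 30.98
tcp_pos: [0.5683, -0.0757, 0.0287]
tcp_rot: [3.141, 0.027, 0.003]
ft_force: [2.1, -0.2, 17.5]
gripper_width: 0.199
```

>>> move_arm(
  deltas=[0, 0, 0.4, 0, 0, 0, 0.2, 0, 0, 0, 0, 0, 0, 0, -0.3, 0, 0, 0, -0.3, 0],
)

```text
t: 31.4
tcp_pos: [0.5683, -0.0757, 0.0288]
tcp_rot: [3.141, 0.026, 0.003]
ft_force: [4.5, -1.5, 13.0]
gripper_width: 0.195
```

>>> move_arm(
  deltas=[0, 0, 0, 0, 0, 0, 0, 0, 0, 0, 0, 0, 0, 0, 0, 0, 0, 0, 0, 0],
  jaw=0.45,
)

```text
t: 31.82
tcp_pos: [0.5669, -0.0753, 0.0273]
tcp_rot: [-3.141, -0.026, 0.001]
ft_force: [-0.5, -0.3, 0.3]
gripper_width: 0.453
```

>>> move_arm(
  deltas=[0, 0, -10, 0, 0, 0, -15, 0, 0, 0, -25, 0, 0, 0, -25, 0, 0, 0, -10, 0],
)

```text
t: 32.23
tcp_pos: [0.5685, -0.0756, 0.1159]
tcp_rot: [3.141, 0.026, 0.005]
ft_force: [1.6, 0.4, 1.2]
gripper_width: 0.45
```

```bash
python3 - <<'E'
from h import *
# grip B 11 mm toward its near (-x) end
a=np.radians(-16.8);plan(.4545-.011*np.cos(a),.3495-.011*np.sin(a),.06,-16.8)
q=ctrl.read_camera('side');cv2.imwrite('pics/g7.png',cv2.resize(q['frame'][:,:,::-1][180:285,245:380],None,fx=5.8,fy=5.7,interpolation=cv2.INTER_CUBIC))
E
```

```text
t 32.23 pos [568.5 -75.6 115.9] h 0.96 tilt [ 0.0031 -0.0006] F [1.6 0.4 1.2] w 0.45 j [-0.19  0.52  1.88  0.    0.74  1.37]
[-7.8, -28.7, 3.7, 1.2, -8.4, -28.5, 3.7, 1.2, -9.0, -28.3, 3.7, 1.2, -9.6, -28.1, 3.7, 1.2, -10.2, -27.9, 3.7, 1.2]
[-10.7, -27.7, 3.7, 1.2, -11.3, -27.5, 3.7, 1.2, -11.9, -27.3, 3.7, 1.2, -12.4, -27.0, 3.7, 1.2, -13.0, -26.7, 3.7, 1.2]
[-13.5, -26.5, 3.7, 1.2, -14.1, -26.2, 3.7, 1.2, -14.6, -25.9, 3.7, 1.2, -15.2, -25.6, 3.7, 1.2, -15.7, -25.3, 3.7, 1.2]
```

View pics/g7.png

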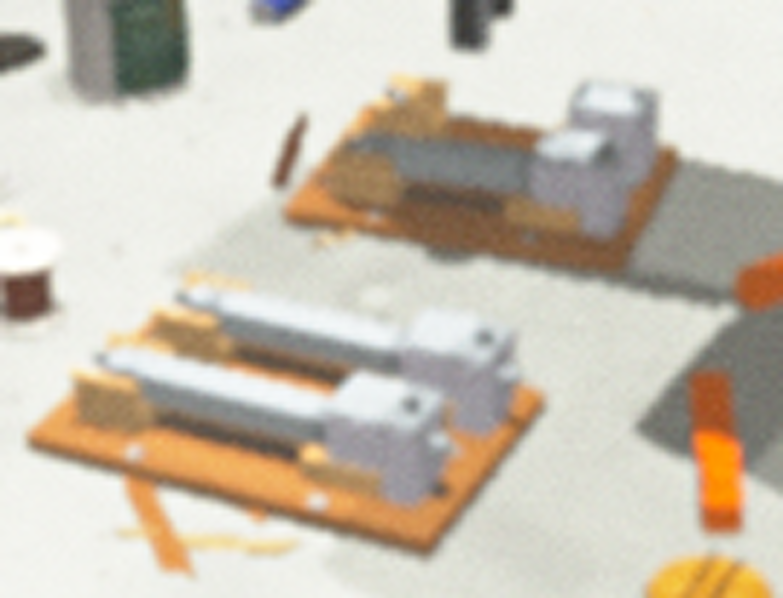

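The crop shows both long bars parallel and level in their lanes, and the short bar down in lane 1. The spool and beeswax are in place. Next is the last bar, B.

>>> move_arm(
  deltas=[-7.8, -28.7, 2, 1.2, -8.4, -28.5, 2, 1.2, -9.0, -28.3, 2, 1.2, -9.6, -28.1, 2, 1.2, -10.2, -27.9, 2, 1.2],
  jaw=0.6,
)

```text
t: 32.7
tcp_pos: [0.525, 0.0684, 0.1022]
tcp_rot: [3.138, -0.14, -0.001]
ft_force: [-0.0, 0.0, 0.0]
gripper_width: 0.599
```

>>> move_arm(
  deltas=[-10.7, -27.7, 2, 1.2, -11.3, -27.5, 2, 1.2, -11.9, -27.3, 2, 1.2, -12.4, -27.0, 2, 1.2, -13.0, -26.7, 2, 1.2],
  squeeze=30,
)

```text
t: 33.12
tcp_pos: [0.4838, 0.2113, 0.0921]
tcp_rot: [3.127, -0.304, -0.001]
ft_force: [0.7, -0.0, 0.1]
gripper_width: 0.596
```

>>> move_arm(
  deltas=[-13.5, -26.5, 6, 1.2, -14.1, -26.2, 7, 1.2, -14.6, -25.9, 7, 1.2, -15.2, -25.6, 7, 1.2, -15.7, -25.3, 7, 1.2],
)

```text
t: 33.53
tcp_pos: [0.4428, 0.3542, 0.0578]
tcp_rot: [3.106, -0.467, -0.001]
ft_force: [0.6, 0.2, 1.3]
gripper_width: 0.598
```

```bash
python3 - <<'E'
from h import *
a=np.radians(-16.8);plan(.4545-.011*np.cos(a),.3495-.011*np.sin(a),.003,-16.8)
E
```

```text
t 33.53 pos [442.8 354.2  57.8] h -17.09 tilt [-0.0005 -0.0004] F [0.6 0.2 1.3] w 0.598 j [ 0.62  0.6   1.93 -0.    0.62  2.49]
[0.3, 0.2, 11.0, -0.1, 0.3, 0.2, 11.0, -0.1, 0.3, 0.2, 11.0, -0.1, 0.3, 0.2, 11.0, -0.1, 0.3, 0.2, 11.0, -0.1]
```

>>> move_arm(
  deltas=[0.3, 0.2, 14, 0, 0.3, 0.2, 14, 0, 0.3, 0.2, 14, 0, 0, 0, 9, 0, 0, 0, 3, 0],
)

```text
t: 33.95
tcp_pos: [0.4435, 0.3516, 0.003]
tcp_rot: [3.105, -0.465, -0.003]
ft_force: [-0.1, 0.2, 1.0]
gripper_width: 0.599
```

>>> move_arm(
  deltas=[0, 0, 0, 0, 0, 0, 0, 0, 0, 0, 0, 0, 0, 0, 0, 0, 0, 0, 0, 0],
  jaw=0,
)

```text
t: 34.37
tcp_pos: [0.4448, 0.3524, 0.0052]
tcp_rot: [-3.106, 0.466, -0.001]
ft_force: [-0.9, -2.3, 6.2]
gripper_width: 0.201
```

>>> move_arm(
  deltas=[0, 0, 0, 0, 0, 0, -15, 0, 0, 0, -30, 0, 0, 0, -30, 0, 0, 0, -25, 0],
  squeeze=45,
)

```text
t: 34.78
tcp_pos: [0.4444, 0.3522, 0.1063]
tcp_rot: [-3.107, 0.466, -0.0]
ft_force: [1.4, 1.0, -2.3]
gripper_width: 0.197
```

```bash
python3 - <<'E'
from h import *
c=np.array([.578,-.108]);a=np.radians(1.);ux=np.array([np.cos(a),np.sin(a)]);uy=np.array([-ux[1],ux[0]])
t=c-.0315*uy+.017*ux;print(t)
plan(*t,.085,1,step=34)
E
```

```text
[ 0.59554716 -0.13919851]
t 34.78 pos [444.4 352.2 106.3] h -17.05 tilt [0.0004 0.0003] F [ 1.4  1.  -2.3] w 0.197 j [0.62 0.52 1.9  0.   0.72 2.49]
[14.4, 21.3, 1.1, -0.9, 14.1, 21.5, 1.1, -0.9, 13.7, 21.7, 1.1, -0.9, 13.4, 21.9, 1.1, -0.9, 13.1, 22.1, 1.1, -0.9]
[12.7, 22.3, 1.1, -0.9, 12.4, 22.5, 1.1, -0.9, 12.0, 22.7, 1.1, -0.9, 11.6, 22.9, 1.1, -0.9, 11.3, 23.1, 1.1, -0.9]
[10.9, 23.3, 1.1, -0.9, 10.5, 23.4, 1.1, -0.9, 10.2, 23.6, 1.1, -0.9, 9.8, 23.8, 1.1, -0.9, 9.4, 23.9, 1.1, -0.9]
[9.0, 24.1, 1.1, -0.9, 8.7, 24.2, 1.1, -0.9, 8.3, 24.3, 1.1, -0.9, 7.9, 24.5, 1.1, -0.9, 7.5, 24.6, 1.1, -0.9]
```

>>> move_arm(
  deltas=[14.4, 21.3, 0.5, -0.9, 14.1, 21.5, 0.5, -0.9, 13.7, 21.7, 0.5, -0.9, 13.4, 21.9, 0.5, -0.9, 13.1, 22.1, 0.5, -0.9],
)

```text
t: 35.2
tcp_pos: [0.4823, 0.2284, 0.1023]
tcp_rot: [-3.123, 0.342, -0.001]
ft_force: [0.6, 0.5, -2.8]
gripper_width: 0.198
```

>>> move_arm(
  deltas=[12.7, 22.3, 0.5, -0.9, 12.4, 22.5, 0.5, -0.9, 12.0, 22.7, 0.5, -0.9, 11.6, 22.9, 0.5, -0.9, 11.3, 23.1, 0.5, -0.9],
)

```text
t: 35.62
tcp_pos: [0.5202, 0.1055, 0.0998]
tcp_rot: [-3.134, 0.219, -0.001]
ft_force: [-0.2, 0.2, -1.9]
gripper_width: 0.199
```

>>> move_arm(
  deltas=[10.9, 23.3, 0.5, -0.9, 10.5, 23.4, 0.5, -0.9, 10.2, 23.6, 0.5, -0.9, 9.8, 23.8, 0.5, -0.9, 9.4, 23.9, 0.5, -0.9],
)

```text
t: 36.03
tcp_pos: [0.5578, -0.0175, 0.0972]
tcp_rot: [-3.14, 0.096, -0.001]
ft_force: [1.0, 0.8, -2.9]
gripper_width: 0.192
```

>>> move_arm(
  deltas=[9.0, 24.1, 1.5, -0.9, 8.7, 24.2, 2, -0.9, 8.3, 24.3, 3, -0.9, 7.9, 24.5, 4, -0.9, 7.5, 24.6, 4, -0.9],
)

```text
t: 36.45
tcp_pos: [0.5955, -0.1404, 0.0826]
tcp_rot: [3.141, 0.027, 0.001]
ft_force: [0.6, 0.6, -1.9]
gripper_width: 0.195
```

>>> move_arm(
  deltas=[0, 0, 8, 0, 0, 0, 8, 0, 0, 0, 6, 0, 0, 0, 0, 0, 0, 0, 0, 0],
  squeeze=20,
)

```text
t: 36.87
tcp_pos: [0.5947, -0.138, 0.0601]
tcp_rot: [-3.141, -0.028, 0.002]
ft_force: [0.7, -0.0, -1.8]
gripper_width: 0.197
```

```bash
python3 - <<'E'
from h import *
s=ctrl.get_state();print(rackpos(s));plan(.5955,-.1392,.044,1)
q=ctrl.read_camera('side');barends(q,s,1,55,'short_bar_1')
E
```

```text
[ 16.2 -30.3]
t 36.87 pos [ 594.7 -138.    60.1] h 1.01 tilt [-0.0012  0.0004] F [ 0.7 -0.  -1.8] w 0.197 j [-0.28  0.64  1.82  0.    0.68  1.28]
[0.2, 0.2, 3.2, 0.0, 0.2, 0.2, 3.2, 0.0, 0.2, 0.2, 3.2, 0.0, 0.2, 0.2, 3.2, 0.0, 0.2, 0.2, 3.2, 0.0]
ends [-52.0, 63.0] 0.77
```

>>> move_arm(
  deltas=[0, 0.4, 6, 0, 0, 0.4, 5, 0, 0, 0, 4, 0, 0, 0, 2, 0, 0, 0, 0, 0],
)

```text
t: 37.38
tcp_pos: [0.5949, -0.1398, 0.043]
tcp_rot: [-3.141, -0.026, 0.001]
ft_force: [-3.2, 1.1, 3.1]
gripper_width: 0.194
```

>>> move_arm(
  deltas=[0, 0, 0.5, 0, 0, 0, 0.5, 0, 0, 0, 0.5, 0, 0, 0, 0, 0, 0, 0, 0, 0],
)

```text
t: 37.8
tcp_pos: [0.595, -0.1398, 0.0424]
tcp_rot: [-3.141, -0.026, 0.001]
ft_force: [-7.6, 1.0, 8.8]
gripper_width: 0.195
```

>>> move_arm(
  deltas=[0, 0, 0.5, 0, 0, 0, 0.5, 0, 0, 0, 0, 0, 0, 0, 0, 0, 0, 0, 0, 0],
)

```text
t: 38.22
tcp_pos: [0.5948, -0.1398, 0.0415]
tcp_rot: [-3.141, -0.026, 0.001]
ft_force: [-8.0, 0.4, 10.9]
gripper_width: 0.198
```

>>> move_arm(
  deltas=[0, 0, 0.5, 0, 0, 0, 0.5, 0, 0, 0, 0.5, 0, 0, 0, 0.4, 0, 0, 0, 0, 0],
)

```text
t: 38.63
tcp_pos: [0.5944, -0.1398, 0.0394]
tcp_rot: [-3.141, -0.026, 0.002]
ft_force: [-9.2, 0.4, 10.2]
gripper_width: 0.199
```

>>> move_arm(
  deltas=[0, 0, 0.5, 0, 0, 0, 0.5, 0, 0, 0, 0.5, 0, 0, 0, 0, 0, 0, 0, 0, 0],
)

```text
t: 39.05
tcp_pos: [0.5941, -0.1398, 0.0379]
tcp_rot: [-3.141, -0.026, 0.003]
ft_force: [-10.7, 0.3, 10.1]
gripper_width: 0.193
```

>>> move_arm(
  deltas=[-1, 0, 0, 0, -1, 0, 0, 0, -1, 0, 0, 0, -1, 0, 0, 0, 0, 0, 0, 0],
  squeeze=45,
)

```text
t: 39.47
tcp_pos: [0.5921, -0.1402, 0.038]
tcp_rot: [3.141, 0.026, 0.003]
ft_force: [3.7, -0.0, 4.0]
gripper_width: 0.196
```

>>> move_arm(
  deltas=[-0.7, 0, 0, 0, -0.7, 0, 0, 0, -0.7, 0, 0, 0, -0.7, 0, 0, 0, 0, 0, 0, 0],
)

```text
t: 39.88
tcp_pos: [0.5884, -0.14, 0.0376]
tcp_rot: [3.141, 0.026, 0.0]
ft_force: [2.8, -0.5, 4.5]
gripper_width: 0.196
```

>>> move_arm(
  deltas=[-0.7, 0, 0, 0, -0.7, 0, 0, 0, -0.7, 0, 0, 0, -0.7, 0, 0, 0, 0, 0, 0, 0],
)

```text
t: 40.3
tcp_pos: [0.5854, -0.1399, 0.0375]
tcp_rot: [-3.141, -0.026, 0.001]
ft_force: [2.3, -0.3, 2.8]
gripper_width: 0.2
```

>>> move_arm(
  deltas=[-0.5, 0, 0, 0, -0.5, 0, 0, 0, -0.5, 0, 0, 0, -0.5, 0, 0, 0, 0, 0, 0, 0],
)

```text
t: 40.72
tcp_pos: [0.5834, -0.14, 0.0375]
tcp_rot: [-3.141, -0.026, 0.001]
ft_force: [1.2, 0.7, 2.1]
gripper_width: 0.192
```

>>> move_arm(
  deltas=[-0.5, 0, 0, 0, -0.5, 0, 0, 0, -0.5, 0, 0, 0, -0.5, 0, 0, 0, 0, 0, 0, 0],
)

```text
t: 41.13
tcp_pos: [0.5814, -0.14, 0.0375]
tcp_rot: [-3.141, -0.026, 0.001]
ft_force: [0.8, -0.6, -0.8]
gripper_width: 0.198
```

>>> move_arm(
  deltas=[-0.5, 0, 0, 0, -0.5, 0, 0, 0, -0.5, 0, 0, 0, -0.5, 0, 0, 0, 0, 0, 0, 0],
)

```text
t: 41.55
tcp_pos: [0.5799, -0.1401, 0.0375]
tcp_rot: [3.141, 0.026, 0.0]
ft_force: [5.0, -0.2, -3.9]
gripper_width: 0.194
```

>>> move_arm(
  deltas=[-0.8, 0, 0, 0, -0.8, 0, 0, 0, -0.8, 0, 0, 0, -0.8, 0, 0, 0, 0, 0, 0, 0],
)

```text
t: 41.97
tcp_pos: [0.5765, -0.1402, 0.0376]
tcp_rot: [3.141, 0.026, 0.0]
ft_force: [6.6, 0.7, -5.1]
gripper_width: 0.195
```

>>> move_arm(
  deltas=[-0.8, 0, 0, 0, -0.8, 0, 0, 0, -0.8, 0, 0, 0, -0.8, 0, 0, 0, 0, 0, 0, 0],
)

```text
t: 42.38
tcp_pos: [0.5736, -0.1403, 0.0376]
tcp_rot: [3.141, 0.026, 0.001]
ft_force: [6.5, 1.8, -5.7]
gripper_width: 0.2
```

>>> move_arm(
  deltas=[-0.8, 0, 0, 0, -0.8, 0, 0, 0, -0.8, 0, 0.6, 0, -0.5, 0, 0.6, 0, 0, 0, 0, 0],
  squeeze=35,
)

```text
t: 42.8
tcp_pos: [0.5713, -0.1404, 0.0368]
tcp_rot: [3.141, 0.026, 0.003]
ft_force: [7.8, 2.1, 2.3]
gripper_width: 0.197
```

>>> move_arm(
  deltas=[-0.8, 0, 0.3, 0, -0.4, 0, 0.5, 0, 0, 0, 0.6, 0, 0, 0, 0.4, 0, 0, 0, 0, 0],
  squeeze=25,
)

```text
t: 43.22
tcp_pos: [0.5705, -0.1406, 0.0352]
tcp_rot: [3.141, 0.026, 0.004]
ft_force: [8.4, 0.2, 2.7]
gripper_width: 0.192
```

>>> move_arm(
  deltas=[0, 0, 0.6, 0, 0, 0, 0.6, 0, 0, 0, 0.6, 0, 0, 0, 0.4, 0, 0, 0, 0, 0],
)

```text
t: 43.63
tcp_pos: [0.5709, -0.1407, 0.0334]
tcp_rot: [3.141, 0.026, 0.005]
ft_force: [9.4, 0.5, 6.9]
gripper_width: 0.198
```

>>> move_arm(
  deltas=[0, 0, 0.6, 0, 0, 0, 0.5, 0, 0, 0, 0.4, 0, 0, 0, 0, 0, 0, 0, 0, 0],
)

```text
t: 44.05
tcp_pos: [0.5713, -0.1407, 0.032]
tcp_rot: [3.14, 0.026, 0.006]
ft_force: [9.3, 1.7, 7.1]
gripper_width: 0.197
```

>>> move_arm(
  deltas=[0, 0, 0.5, 0, 0, 0, 0.5, 0, 0, 0, 0.3, 0, 0, 0, 0, 0, 0, 0, 0, 0],
)

```text
t: 44.47
tcp_pos: [0.5716, -0.1408, 0.0309]
tcp_rot: [3.14, 0.026, 0.007]
ft_force: [11.2, 2.3, 8.6]
gripper_width: 0.196
```

>>> move_arm(
  deltas=[0, 0, 0.4, 0, 0, 0, 0.4, 0, 0, 0, 0, 0, 0, 0, 0, 0, 0, 0, 0, 0],
)

```text
t: 44.88
tcp_pos: [0.5717, -0.1408, 0.0306]
tcp_rot: [3.14, 0.026, 0.008]
ft_force: [9.9, 3.6, 17.7]
gripper_width: 0.199
```

>>> move_arm(
  deltas=[0.6, 0, 0, 0, 0.6, 0, 0, 0, 0.6, 0, 0, 0, 0, 0, 0, 0, 0, 0, 0, 0],
)

```text
t: 45.3
tcp_pos: [0.5718, -0.1407, 0.0305]
tcp_rot: [3.141, 0.027, 0.003]
ft_force: [-0.5, -0.7, 25.8]
gripper_width: 0.199
```

>>> move_arm(
  deltas=[0, 0, -0.4, 0, 0, 0, -0.4, 0, 0, 0, 0, 0, 0, 0, 0, 0, 0, 0, 0, 0],
)

```text
t: 45.72
tcp_pos: [0.5717, -0.1407, 0.0306]
tcp_rot: [3.141, 0.026, 0.002]
ft_force: [2.6, -1.3, 10.7]
gripper_width: 0.196
```

>>> move_arm(
  deltas=[0, 0, 0, 0, 0, 0, 0, 0, 0, 0, 0, 0, 0, 0, 0, 0, 0, 0, 0, 0],
  jaw=0.45,
)

```text
t: 46.13
tcp_pos: [0.5706, -0.1402, 0.0294]
tcp_rot: [-3.141, -0.026, 0.001]
ft_force: [0.4, -0.0, 0.3]
gripper_width: 0.447
```

>>> move_arm(
  deltas=[0, 0, -10, 0, 0, 0, -15, 0, 0, 0, -25, 0, 0, 0, -30, 0, 0, 0, -30, 0],
)

```text
t: 46.55
tcp_pos: [0.5704, -0.1401, 0.1411]
tcp_rot: [-3.141, -0.026, 0.002]
ft_force: [1.1, 0.1, 0.3]
gripper_width: 0.448
```

>>> move_arm(
  deltas=[0, 20, -15, 0, 0, 30, -15, 0, 0, 30, -10, 0, 0, 30, 0, 0, 0, 30, 0, 0],
)

```text
t: 46.97
tcp_pos: [0.5736, -0.2817, 0.1815]
tcp_rot: [3.141, 0.027, 0.003]
ft_force: [0.4, 0.9, -0.6]
gripper_width: 0.446
```

>>> move_arm(
  deltas=[0, 30, 0, 0, 0, 30, 0, 0, 0, 30, 0, 0, 0, 30, 0, 0, 0, 20, 0, 0],
)

```text
t: 47.38
tcp_pos: [0.5752, -0.4229, 0.1803]
tcp_rot: [3.141, 0.025, 0.0]
ft_force: [0.1, 0.2, 0.6]
gripper_width: 0.449
```

```bash
python3 - <<'E'
from h import *
q=ctrl.read_camera('side');t=ctrl.read_camera('top')
a=cv2.resize(q['frame'][:,:,::-1][180:285,245:380],(460,400),interpolation=cv2.INTER_CUBIC)
b=cv2.resize(t['frame'][:,:,::-1][150:235,215:360],(460,270),interpolation=cv2.INTER_CUBIC)
b=cv2.copyMakeBorder(b,0,130,0,0,cv2.BORDER_CONSTANT)
cv2.imwrite('pics/g8.png',cv2.resize(np.hstack([a,b]),(800,348)))
for p in(t,q):
    for l in('long_bar_2','short_bar_1'):print(l,[(np.round(r['at'],3).tolist(),round(r['p'],2)) for r in ctrl.pinpoint(p,l)])
print(ctrl.get_state()['t'])
E
```

```text
long_bar_2 [([0.595, 0.111, 0.035], 0.76), ([0.603, 0.11, 0.036], 0.72), ([0.606, 0.175, 0.037], 0.53)]
short_bar_1 [([0.589, -0.073, 0.03], 0.71), ([0.585, -0.139, 0.034], 0.5)]
long_bar_2 [([0.609, 0.174, 0.034], 0.9), ([0.592, 0.11, 0.036], 0.53)]
short_bar_1 [([0.584, -0.143, 0.039], 0.75), ([0.377, -0.072, 0.008], 0.64), ([0.396, 0.112, 0.01], 0.62), ([0.583, -0.071, 0.036], 0.51)]
47.6833
```

View pics/g8.png

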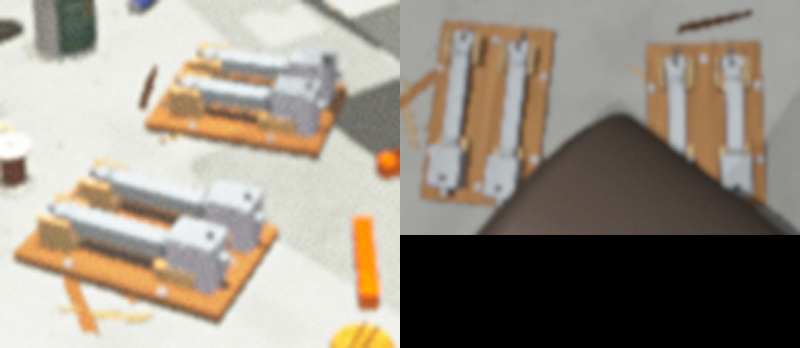

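All four bars lie level and parallel in their lanes. In the left panel the long bars are near (140,220) and the short bars near (250,80). Bystanders look untouched and the arm is clear, so I hand in.

```bash
python3 -c "
from cell import ctrl
print(ctrl.sign_off())"
```

```text
the job is handed in; nothing more can be done
None
```

All three loose bars are loaded and the job is handed in at about 47.7 s of the 72 s limit. The long bar is in lane 2 of the long rack, and the two short bars are in lanes 1 and 2 of the short rack.

**Loading:** Each bar was tilted in the grip by resting its far end on the end stop. It was then eased back onto the plunger at about 4–8 N and lowered until the lane floor went stiff and the end stop resisted. The highest wrist force I read was about 40 N. That was while seating the long bar, where the grip briefly pressed it against the floor harder than needed.

**Last checks:** The final side and top pictures show all four bars level in their lanes, with bar centres around 35 mm high. The arm partly covers the top view of the racks. The spool and beeswax look untouched in the side view. The tape roll was not in that picture, but the arm only passed over it, well above its height. The force was back to zero after each release.

**Disagreements:**
- The network's hood positions looked like the nominal ones. They were up to about 10 mm off what touch found, so I used touch for the insertion depth.
- The final network readings put bar centres within about 10 mm of each other along the lanes. They are too coarse to prove the clamping by themselves.

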